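Set up the humidity check of the room's climate loggers

ROBOT

A 6-joint arm with a two-finger parallel gripper is mounted at the origin on the work surface. World frame = base frame: x ahead of the robot, y to its left, z up, the work surface at z = 0. Lengths are in m, angles in degrees, forces in N, time in s.
With the tool pointing down it reaches from about 0.375 to 0.9 m from the base axis. Payload 3.1 kg.
Tool frame: the origin (TCP) lies midway between the tips of the shut fingers; the grasp point (between the pads) lies 19 mm behind it; z points along the fingers, y is the direction in which the jaws open and shut (so a half turn about z gives the same grasp; the last joint's range is limited). The gripper opens to 87 mm and grips with 3 to 60 N. Pads are 19 mm wide; open, the fingers measure 117 mm over their backs; the gripper's body (75 mm by 190 mm) begins 51 mm behind the grasp point.
Start: joints at [-85.342, 30.224, 82.088, -0, 67.689, -10.227], TCP at [0.161, -0.604, 0.223] pointing down, gripper open.
Joint ranges: [-176.69, 176.69], [-43.24, 126.21], [12.49, 139.97], [-82, 262], [0, 151.66], [-163.58, 163.58]. Speed limits (degrees/s): [159.86, 159.86, 180, 180, 180, 180].

INTERFACE

Orientations are given as a 3x3 rotation matrix whose columns are the frame's x, y, z axes.
In Python, from rig import bot, capture, get_calibration gives the robot as it stands.
- The arm moves only by the tool play_rows, never from a script. Its arguments are lists of equal length, an entry for each row: "fingers": the closure in counts, from 0 (fully open) to 255 (shut); "linear": the shift along the tool's x, y, z in mm, a list of three; "rot": the turn, a rotation vector about the tool's x, y, z in degrees, a list of three. A call has 1 to 20 rows; each row is the pose to reach, as a shift and turn from the pose commanded when the call began, along the tool's axes at that moment; what a row does not reach only later rows make up. A row lasts 1/10 s, in which the tool goes at most 50 mm and 8.59 degrees, less where a joint would pass 70% of its speed; a pose out of reach is approached as far as the arm can. A call with a gripper value outside its range is refused whole. The fingers move at their own pace and stop on an object; the grip force is fixed at half the most. Time passes only in rows, so rows that repeat a pose let the fingers close. It gives the time, the measured TCP pose, the force and the opening at its end, in the units of the state.
- bot.read_state(): the state, without advancing time (a new reading comes with each control period).
- capture(name): name is "scene" or "side" or "wrist"; returns the picture (420x560x3 uint8, red, green, blue); there is no depth.
- get_calibration(name): a dict with "vfov" (degrees; the focal length in pixels is half the picture's height over the tangent of half this angle, whatever the lens; pixels are square), "cx", "cy" (the principal point, pixels), "camera_from_world" (4x4, takes a point from world to camera coordinates). Camera axes: x right, y down, z forward; pixel columns grow to the right and rows downward; lengths in m; the calibration is good to about 2 mm. The wrist camera is an equidistant fisheye: a pixel r from the principal point sees the ray r / f radians off the axis. A picture is of the moment at which its call begins: read the wrist's pose just before it. get_calibration takes no time and is no camera call; for the wrist camera it gives the pose at the moment of the call.
- bot.hand_in(): hands the job in, once; it reports no verdict.
The state is a dict: "time_s": time; "joint_positions": joint angles; "qvel": joint speeds; "tau": joint torques, N m; "position": TCP position; "tcp_rot": TCP orientation; "force": force on the tool from outside, world axes, zero at the start; "moment": the same for the moment, N m; "opening": opening from 0.0 (shut) to 1.0 (fully open).
Only numpy, scipy, OpenCV 4.12 (cv2) and the standard library are available. Lean on these libraries where they do the work, as an engineer would, in place of code of your own. Each camera call takes 0.05 s, during which the arm holds its last target.

TASK

Set up the humidity check: turn the humidity controller's dial to 60, and stand every climate logger upright and square in an outline of its own on the shelf, in one row without gaps that starts at the end by the clockwork psychrometer. Last of all, because its fan runs only a few minutes, wind the psychrometer's key clockwise, turn after turn, up to its stop; leave the other things on the bench where they are.

Things in the scene. Friction and masses are not known exactly. Their poses are not given: they have to be found in the camera images.
- logger1: climate logger (2 to 4 are present, all alike): white case 32 mm (x) x 64 mm (y), 8 to 92 mm above its underside, on a grey foot 60 (x) x 70 (y) x 8 mm; sensor nib 14 mm across on top, up to 106 mm; 0.22 kg. Origin under the foot's centre, z up; dark display faces -x. Starts upright on the table before the shelf, display roughly towards the robot
- logger2: climate logger (2 to 4 are present, all alike): white case 32 mm (x) x 64 mm (y), 8 to 92 mm above its underside, on a grey foot 60 (x) x 70 (y) x 8 mm; sensor nib 14 mm across on top, up to 106 mm; 0.22 kg. Origin under the foot's centre, z up; dark display faces -x. Starts upright on the table before the shelf, display roughly towards the robot
- logger3: climate logger (2 to 4 are present, all alike): white case 32 mm (x) x 64 mm (y), 8 to 92 mm above its underside, on a grey foot 60 (x) x 70 (y) x 8 mm; sensor nib 14 mm across on top, up to 106 mm; 0.22 kg. Origin under the foot's centre, z up; dark display faces -x. Starts upright on the table before the shelf, display roughly towards the robot
- logger4: climate logger (2 to 4 are present, all alike): white case 32 mm (x) x 64 mm (y), 8 to 92 mm above its underside, on a grey foot 60 (x) x 70 (y) x 8 mm; sensor nib 14 mm across on top, up to 106 mm; 0.22 kg. Origin under the foot's centre, z up; dark display faces -x. Starts upright on the table before the shelf, display roughly towards the robot
- shelf: low black riser shelf, fixed, board 160 mm deep (x) x 410 mm long (y), its top 60 mm above the table; four white outlines in one row along y. Origin under its centre at table height, x pointing away from the robot, y to the robot's left
- place1 (a point): leftmost place, at the psychrometer's end: a white outline (about 69 x 79 mm) painted on the shelf's top; the point is its centre, on the surface 60 mm above the table; axes as the shelf's. Places are 85 mm apart
- place2 (a point): second place from the left: a white outline (about 69 x 79 mm) painted on the shelf's top; the point is its centre, on the surface 60 mm above the table; axes as the shelf's. Places are 85 mm apart
- place3 (a point): third place from the left: a white outline (about 69 x 79 mm) painted on the shelf's top; the point is its centre, on the surface 60 mm above the table; axes as the shelf's. Places are 85 mm apart
- place4 (a point): rightmost place: a white outline (about 69 x 79 mm) painted on the shelf's top; the point is its centre, on the surface 60 mm above the table; axes as the shelf's. Places are 85 mm apart
- psychrometer: compact clockwork psychrometer (two thermometers in bright tubes below a round fan and spring housing 92 mm across, its top 272 mm above the table) on a fixed stand with a foot 120 mm across, left of the shelf. Origin under the foot's centre, on the key's axis, z up
- key_grip (a point): centre of the flat brass butterfly blade of the winding key, on the key's upright axis, 302 mm above the table; blade 58 mm long, 8 mm thick, from 286 to 318 mm above the table, on a stem 10 mm across. The blade lies along the x axis of this point, which turns with the key
- winding_key (a joint): turn of the winding key (rad), growing clockwise seen from above; the blade's x axis stands at the psychrometer's yaw minus this. Stop (fully wound) at 9.4; starts at 0.3 to 2.8. Takes 0.11 N m at first, 0.18 N m near the stop; the key stays where it is let go, so it can be taken again
- controller: white humidity controller, a fixed low desk console 150 mm (x) x 170 mm (y) x 62 mm high at the right, with a dial on its top. Origin under its centre, x pointing away from the robot at yaw 0
- dial_grip (a point): centre of the black dial's grip bar, on the dial's upright axis, 87 mm above the table; bar 48 mm long (x), 14 mm thick (y), 72 to 98 mm above the table, on a skirt 54 mm across. The white pointer is at the bar's +x end; the point turns with the dial
- dial (a joint): turn of the dial (rad), growing clockwise seen from above, 0 to 4.712 for 0 to 100 on the scale (60 is 2.827). White ticks every 10, long at 0 (left and towards the robot), 50 (away from the robot) and 100; 60 is the first short tick clockwise past 50. The pointer stands at the controller's yaw + 2.356 minus this. Stays where it is left (0.03 N m)
- amber_jar: brown glass jar with a blue lid; does not belong to this job, leave it where it stands. Origin at the centre of its underside
- dropper: small brown dropper bottle; does not belong to this job, leave it where it stands. Origin at the centre of its underside
- spray_bottle: yellow spray bottle; does not belong to this job, leave it where it stands. Origin at the centre of its underside
- petri_dish: clear dish 60 mm across; does not belong to this job, leave it where it stands. Origin at the centre of its underside
- slide_box: blue slide box; does not belong to this job, leave it where it stands. Origin at the centre of its underside
- hex_driver: screwdriver with a red handle, 160 mm; does not belong to this job, leave it where it stands. Origin at the centre of its underside
- wipes: green box of paper wipes; does not belong to this job, leave it where it stands. Origin at the centre of its underside
Not all that is in view belongs to the job. Leave any purple look-alike of the logger1 alone. Leave any red look-alike of the logger4 alone.

How it is judged (in metres and radians):
On the way, in this order (a step that is already met when the one before it is completed fails the run):
1. The dial stands at 60 and all the loggers stand in their row on the shelf (value of joint dial between 2.70743 and 2.94743 rad and ((horizontal distance between logger1 and place1 below 0.01 m and z of logger1 in the frame of shelf between 0.055 and 0.066 m) or (horizontal distance between logger1 and place2 below 0.01 m and z of logger1 in the frame of shelf between 0.055 and 0.066 m) or (horizontal distance between logger1 and place3 below 0.01 m and z of logger1 in the frame of shelf between 0.055 and 0.066 m) or (horizontal distance between logger1 and place4 below 0.01 m and z of logger1 in the frame of shelf between 0.055 and 0.066 m)) and angle between the x axis of each of logger1, logger2, logger3, logger4 and the x axis of shelf, either way round below 0.15 rad and angle between each of logger1, logger2, logger3, logger4's own z axis and vertical below 0.1 rad and ((horizontal distance between logger2 and place1 below 0.01 m and z of logger2 in the frame of shelf between 0.055 and 0.066 m) or (horizontal distance between logger2 and place2 below 0.01 m and z of logger2 in the frame of shelf between 0.055 and 0.066 m) or (horizontal distance between logger2 and place3 below 0.01 m and z of logger2 in the frame of shelf between 0.055 and 0.066 m) or (horizontal distance between logger2 and place4 below 0.01 m and z of logger2 in the frame of shelf between 0.055 and 0.066 m)) and ((horizontal distance between logger3 and place1 below 0.01 m and z of logger3 in the frame of shelf between 0.055 and 0.066 m) or (horizontal distance between logger3 and place2 below 0.01 m and z of logger3 in the frame of shelf between 0.055 and 0.066 m) or (horizontal distance between logger3 and place3 below 0.01 m and z of logger3 in the frame of shelf between 0.055 and 0.066 m) or (horizontal distance between logger3 and place4 below 0.01 m and z of logger3 in the frame of shelf between 0.055 and 0.066 m)) and ((horizontal distance between logger4 and place1 below 0.01 m and z of logger4 in the frame of shelf between 0.055 and 0.066 m) or (horizontal distance between logger4 and place2 below 0.01 m and z of logger4 in the frame of shelf between 0.055 and 0.066 m) or (horizontal distance between logger4 and place3 below 0.01 m and z of logger4 in the frame of shelf between 0.055 and 0.066 m) or (horizontal distance between logger4 and place4 below 0.01 m and z of logger4 in the frame of shelf between 0.055 and 0.066 m)) and ((horizontal distance between logger1 and place1 below 0.01 m and z of logger1 in the frame of shelf between 0.055 and 0.066 m) or (horizontal distance between logger2 and place1 below 0.01 m and z of logger2 in the frame of shelf between 0.055 and 0.066 m) or (horizontal distance between logger3 and place1 below 0.01 m and z of logger3 in the frame of shelf between 0.055 and 0.066 m) or (horizontal distance between logger4 and place1 below 0.01 m and z of logger4 in the frame of shelf between 0.055 and 0.066 m)) and ((horizontal distance between logger1 and place2 below 0.01 m and z of logger1 in the frame of shelf between 0.055 and 0.066 m) or (horizontal distance between logger2 and place2 below 0.01 m and z of logger2 in the frame of shelf between 0.055 and 0.066 m) or (horizontal distance between logger3 and place2 below 0.01 m and z of logger3 in the frame of shelf between 0.055 and 0.066 m) or (horizontal distance between logger4 and place2 below 0.01 m and z of logger4 in the frame of shelf between 0.055 and 0.066 m)) and (((horizontal distance between logger1 and place3 below 0.01 m and z of logger1 in the frame of shelf between 0.055 and 0.066 m) or (horizontal distance between logger2 and place3 below 0.01 m and z of logger2 in the frame of shelf between 0.055 and 0.066 m) or (horizontal distance between logger3 and place3 below 0.01 m and z of logger3 in the frame of shelf between 0.055 and 0.066 m) or (horizontal distance between logger4 and place3 below 0.01 m and z of logger4 in the frame of shelf between 0.055 and 0.066 m)) or not ((horizontal distance between logger1 and place4 below 0.01 m and z of logger1 in the frame of shelf between 0.055 and 0.066 m) or (horizontal distance between logger2 and place4 below 0.01 m and z of logger2 in the frame of shelf between 0.055 and 0.066 m) or (horizontal distance between logger3 and place4 below 0.01 m and z of logger3 in the frame of shelf between 0.055 and 0.066 m) or (horizontal distance between logger4 and place4 below 0.01 m and z of logger4 in the frame of shelf between 0.055 and 0.066 m)))), for 0.3 s.
2. Then the psychrometer's key is wound up to its stop (value of joint winding_key above 9.1 rad), for 0.2 s.
At the end, for the whole second after the job is handed in: Dial at 60 (within 0.12 rad); every logger upright (0.1 rad), at rest on the shelf, within 10 mm of an outline's centre, square within 0.15 rad, one to an outline, filling the outlines from the psychrometer's end without gaps; key wound to within 0.3 rad of its stop; other things not shifted (all of step 1 and linear speed of each of logger1, logger2, logger3, logger4 below 0.02 m/s and value of joint winding_key above 9.1 rad); the robot touches nothing.
It fails at once if A thing that is no part of the job (jar, bottles, dish, slide box, driver, wipes) is shifted by more than 40 mm (distance of any of amber_jar, dropper, spray_bottle, petri_dish, slide_box, hex_driver, wipes from where it was at the start of the episode above 0.04 m).
Of logger1, logger2, logger3, logger4 only 2 to 4 are there at a start; the rules pass over those that are not, and their reading is None.
At some moment in a run one of logger1, logger2, logger3, logger4 may be knocked a few centimetres aside while the robot is not near it.
It also fails if it takes over 210 s, if anything falls off the work surface, if the arm or the gripper's body presses on something with over 40 N, if the wrist force passes 120 N, or if a joint passes its speed limit or range.

## Working session

There is one attempt and no reset: what is moved stays moved. The work goes in short steps, Python scripts to look and compute and a tool call to move; the robot and the scene stay as the last step left them, time stands still between calls to the robot, and variables do not carry over. Pictures are saved under pics/ and viewed, and the job is handed in when it is done.

Besides the shell and the picture viewer there is one more tool, called after ">>>" as name(argument=value, ...), one argument or row to a line, values as JSON. play_rows: Moves the arm, as the interface text tells. Its arguments: {"type":"object","properties":{"fingers":{"type":"array"},"linear":{"type":"array"},"rot":{"type":"array"}},"required":["fingers","linear","rot"]}

```bash
ls; mkdir -p pics; python3 - <<'E'
from rig import bot,capture,get_calibration
import cv2
for n in ["scene","side","wrist"]:
    c=get_calibration(n);print(n,c["vfov"],c["cx"],c["cy"],c["camera_from_world"])
    cv2.imwrite(f"pics/{n}0.png",capture(n)[:,:,::-1])
print(bot.read_state())
E
```

```text
pics
scene 52.24835284999564 278.34184152891373 210.29997950869733 [[ 0.07954653  0.99657548  0.02257588 -0.05733611]
 [ 0.61992401 -0.03172148 -0.78402039 -0.20184942]
 [-0.78061935  0.07636144 -0.62032439  1.62688663]
 [ 0.          0.          0.          1.        ]]
side 56.87369780737141 272.0962989254532 211.17477404457898 [[-0.8362586  -0.54790416  0.02173913  0.45837469]
 [-0.32358042  0.46109335 -0.82624974  0.32797686]
 [ 0.4426819  -0.6979928  -0.56288434  0.78304803]
 [ 0.          0.          0.          1.        ]]
wrist 65.70646984690485 277.8228612519079 211.10967452772113 [[ 2.56390010e-01 -9.66573291e-01 -4.85279011e-04 -6.24456614e-01]
 [-9.37342397e-01 -2.48758795e-01  2.43943215e-01 -2.93969277e-02]
 [-2.35909714e-01 -6.20897307e-02 -9.69789396e-01  3.90132680e-01]
 [ 0.00000000e+00  0.00000000e+00  0.00000000e+00  1.00000000e+00]]
{'time_s': 0.15, 'joint_positions': array([-8.53422463e+01,  3.02680937e+01,  8.21392356e+01,  1.90234354e-03,
        6.76894358e+01, -1.02288223e+01]), 'qvel': array([-0.0180405 , -0.09630308, -0.24580213, -0.00704722,  0.14590479,
       -0.07819956]), 'tau': array([ 9.42123324e-05, -4.40430987e+01, -1.76842350e+01,  6.33155345e-02,
        5.52592753e-02, -1.09076459e-04]), 'position': array([ 0.16054205, -0.60345185,  0.22178341]), 'tcp_rot': array([[ 9.66439560e-01,  2.56894075e-01, -1.06527067e-04],
       [ 2.56893885e-01, -9.66438146e-01,  1.68578553e-03],
       [ 3.30116493e-04, -1.65657598e-03, -9.99998573e-01]]), 'force': array([-0.27240108,  0.668074  ,  0.40273704]), 'moment': array([-0.03625038, -0.03939052, -0.00961614]), 'opening': 1.0011274122937759}
```

View pics/scene0.png

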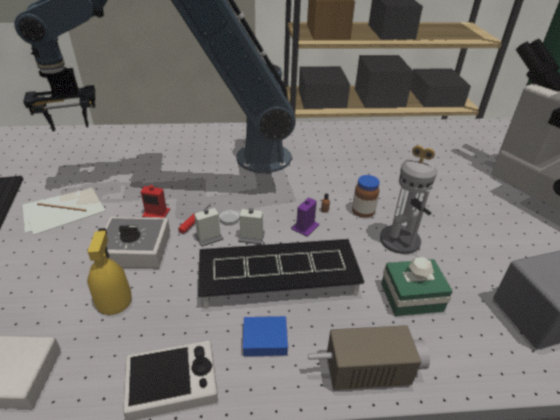

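View pics/side0.png

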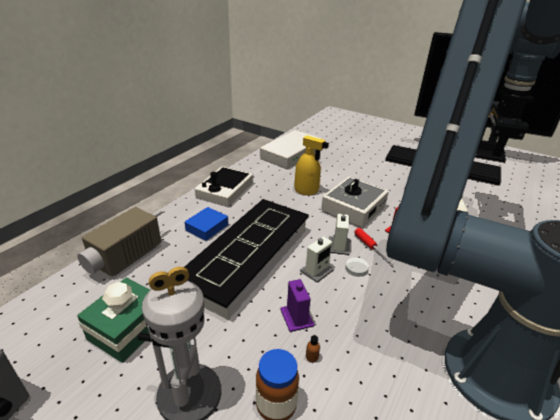

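View pics/wrist0.png

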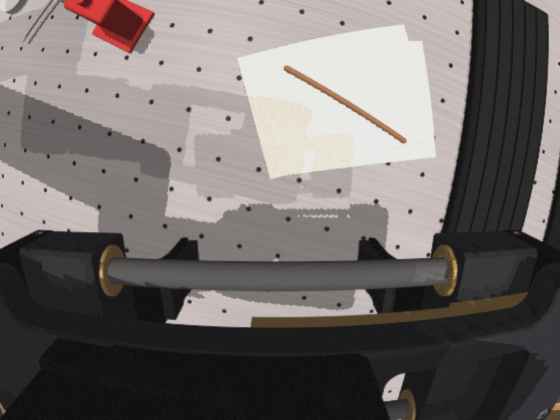

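Scene view: white loggers at about (208,225) and (251,224). The look-alikes are red at (154,203) and purple at (306,216). The shelf is at (280,268), the dial at (130,235) and the key at (424,152). Now crops for measuring.

```bash
cat > h.py <<'E'
from rig import bot,capture,get_calibration
import cv2,numpy as np
def cal(n):
    c=get_calibration(n);f=210/np.tan(np.radians(c["vfov"]/2));return c,f
def ray(n,u,v,c=None):
    c=c or get_calibration(n);f=210/np.tan(np.radians(c["vfov"]/2))
    x,y=u-c["cx"],v-c["cy"]
    if n=="wrist":
        r=np.hypot(x,y);t=r/f;d=np.array([x/r*np.sin(t),y/r*np.sin(t),np.cos(t)]) if r>0 else np.array([0,0,1.])
    else: d=np.array([x/f,y/f,1])
    M=c["camera_from_world"];R=M[:3,:3];o=-R.T@M[:3,3];d=R.T@d;return o,d/np.linalg.norm(d)
def onz(n,u,v,z,c=None):
    o,d=ray(n,u,v,c);return (o+d*(z-o[2])/d[2])
def tri(rs):
    A=sum(np.eye(3)-np.outer(d,d) for o,d in rs);b=sum((np.eye(3)-np.outer(d,d))@o for o,d in rs);return np.linalg.solve(A,b)
def proj(n,p,c=None):
    c=c or get_calibration(n);f=210/np.tan(np.radians(c["vfov"]/2));q=c["camera_from_world"]@np.append(p,1)
    if n=="wrist":
        t=np.arctan2(np.hypot(q[0],q[1]),q[2]);r=np.hypot(q[0],q[1]);return np.array([c["cx"]+q[0]/r*f*t,c["cy"]+q[1]/r*f*t])
    return np.array([c["cx"]+f*q[0]/q[2],c["cy"]+f*q[1]/q[2]])
def crop(src,x0,y0,w,h,k,out):
    im=cv2.imread(src)[y0:y0+h,x0:x0+w];cv2.imwrite(out,cv2.resize(im,None,fx=k,fy=k,interpolation=cv2.INTER_CUBIC))
E
python3 - <<'E'
from h import *
crop("pics/scene0.png",80,180,200,150,4,"pics/s_a.png")
crop("pics/scene0.png",190,190,200,110,4,"pics/s_b.png")
crop("pics/scene0.png",370,130,100,130,4,"pics/s_c.png")
crop("pics/side0.png",130,250,100,170,3.5,"pics/d_c.png")
crop("pics/side0.png",290,160,120,130,4.5,"pics/d_a.png")
im=cv2.imread("pics/scene0.png");g=cv2.cvtColor(im,cv2.COLOR_BGR2GRAY)
m=np.zeros_like(g);m[245:285,205:352]=(g[245:285,205:352]>110)*255
cs,h=cv2.findContours(m,cv2.RETR_CCOMP,cv2.CHAIN_APPROX_NONE)
P=[]
for i,c in enumerate(cs):
    if h[0][i][3]<0 and cv2.contourArea(c)>200:
        w=np.array([onz("scene",*p[0],0.06)[:2] for p in c],np.float32)
        print(cv2.boundingRect(c),cv2.minAreaRect(w))
E
```

```text
(no output)
```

View pics/s_a.png

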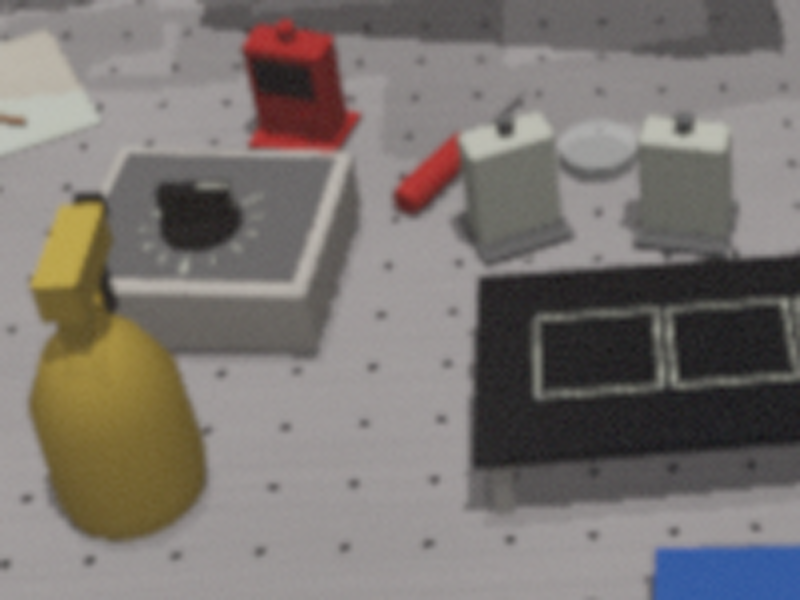

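View pics/s_b.png

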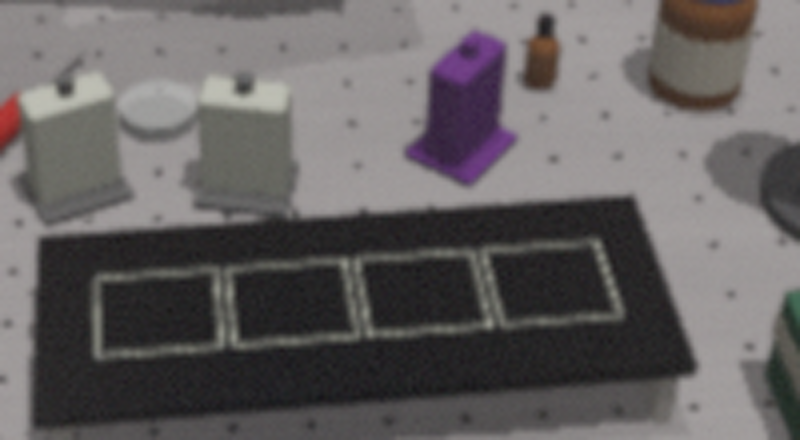

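View pics/s_c.png

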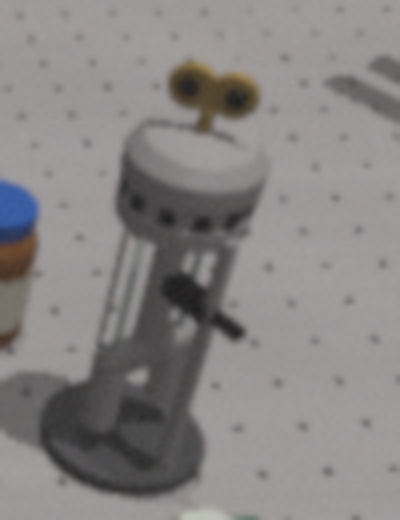

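View pics/d_c.png

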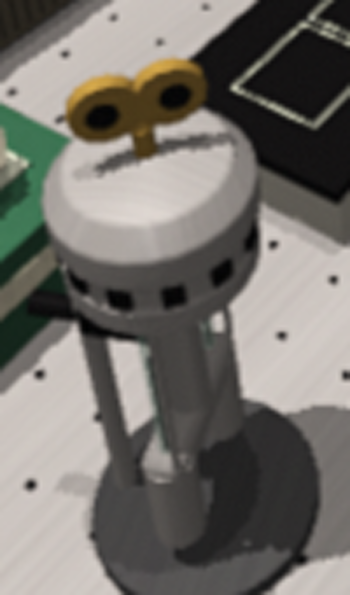

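View pics/d_a.png

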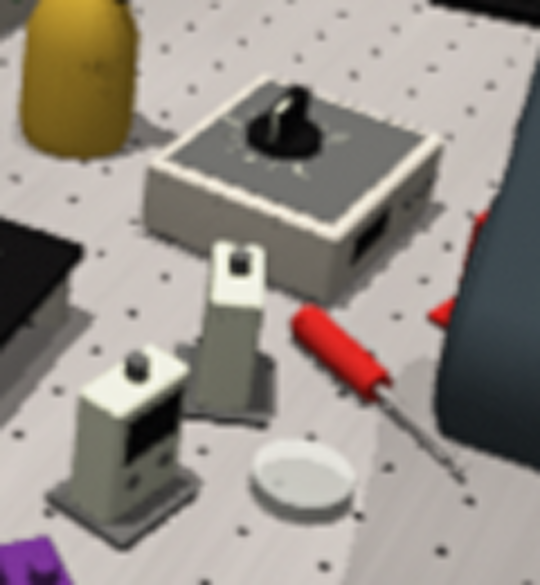

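```bash
python3 - <<'E'
from h import *
def px(x0,y0,k,x,y): return x0+(x+.5)/k-.5, y0+(y+.5)/k-.5
b=lambda x,y,z: onz("scene",*px(190,190,4,x,y),z)
a=lambda x,y,z: onz("scene",*px(80,180,4,x,y),z)
P=[b(*p,0.06)[:2] for p in [(95,273),(600,239),(624,316),(97,357)]]
print("row corners",np.round(P,4)); 
S=[b(*p,0.06)[:2] for p in [(38,238),(635,198),(695,372),(35,425)]]
print("shelf",np.round(S,4),np.mean(S,0),np.mean(P,0))
e=(P[1]-P[0]);print("yaw",np.degrees(np.arctan2(-e[0],e[1])), np.linalg.norm(e)); e=(P[2]-P[3]);print(np.degrees(np.arctan2(-e[0],e[1])),np.linalg.norm(e))
# loggers: top face corners at z .092
for nm,cs,nib in [("A",[(462,136),(544,116),(552,142),(474,160)],(506,120)),("B",[(645,117),(727,120),(731,146),(641,142)],(684,118))]:
    T=np.array([a(*p,0.092)[:2] for p in cs]);e=T[1]-T[0]+T[2]-T[3]
    print(nm,np.round(T,4),T.mean(0),"yaw",np.degrees(np.arctan2(-e[0],e[1])),np.linalg.norm(e)/2,"nib",a(*nib,.106))
# controller top corners z .062
T=np.array([a(*p,0.062)[:2] for p in [(126,152),(350,155),(302,292),(80,285)]]);print("ctrl",np.round(T,4),T.mean(0))
# key
k1=[px(370,130,4,x,y) for x,y in [(190,85),(238,95),(214,90)]]
k2=[px(130,250,3.5,x,y) for x,y in [(179,94),(99,117),(139,106)]]
for u,v in zip(k1,k2): print("key",tri([ray("scene",*u),ray("side",*v)]))
print("foot",onz("scene",*px(370,130,4,122,437),0.01))
# dial via side/scene
d=lambda x,y,z: onz("side",*px(290,160,4.5,x,y),z)
print("dial skirt side",d(285,137,.070),"scene",a(200,217,.070))
print("bar ends scene", a(160,190,.098),a(228,185,.098),"side",d(300,92,.098),d(278,112,.098))
E
```

```text
row corners [[ 0.593  -0.1608]
 [ 0.5798  0.1751]
 [ 0.6511  0.1768]
 [ 0.6666 -0.1568]]
shelf [[ 0.5578 -0.1998]
 [ 0.5406  0.2072]
 [ 0.7008  0.2112]
 [ 0.7186 -0.1912]] [0.6294562  0.00686557] [0.62262359 0.00858766]
yaw 2.25073867281381 0.33619482033133236
2.6603559035972126 0.33395827182570126
A [[ 0.446  -0.2152]
 [ 0.4261 -0.1586]
 [ 0.456  -0.152 ]
 [ 0.4731 -0.205 ]] [ 0.45031724 -0.18270667] yaw 18.648763713375146 0.05783602933341211 nib [ 0.44723616 -0.18330551  0.106     ]
B [[ 0.4309 -0.0867]
 [ 0.4374 -0.0282]
 [ 0.467  -0.0268]
 [ 0.4593 -0.0898]] [ 0.44864285 -0.05787551] yaw -6.6675772352169185 0.06110119645295854 nib [ 0.45130669 -0.05911225  0.106     ]
ctrl [[ 0.4145 -0.4589]
 [ 0.4262 -0.2992]
 [ 0.5669 -0.3131]
 [ 0.5521 -0.458 ]] [ 0.48992821 -0.38229222]
key [0.47635096 0.3682567  0.29928651]
key [0.49242483 0.39547918 0.30008213]
key [0.48435366 0.38206375 0.29957424]
foot [0.49371248 0.37867611 0.01      ]
dial skirt side [ 0.4947372 -0.3840376  0.07     ] scene [ 0.4976662  -0.38984574  0.07      ]
bar ends scene [ 0.50104968 -0.41003906  0.098     ] [ 0.49823842 -0.36609804  0.098     ] side [ 0.49525642 -0.40178026  0.098     ] [ 0.49663653 -0.36674204  0.098     ]
```

```bash
cat >> h.py <<'E'
def pose():
    s=bot.read_state();return s["position"],s["tcp_rot"]
def plan(x,y,z,yaw):
    p,R=pose();t=np.array([x,y,z]);a=np.radians(yaw);c,s=np.cos(a),np.sin(a)
    Rt=np.array([[c,s,0],[s,-c,0],[0,0,-1]])
    lin=R.T@(t-p)*1000;rv=np.degrees(cv2.Rodrigues(R.T@Rt)[0].ravel())
    print("lin",np.round(lin,1),"rot",np.round(rv,1),"rows>=",max(np.linalg.norm(lin)/50,np.linalg.norm(rv)/8.59).round(1))
E
python3 - <<'E'
from h import *
c=get_calibration("wrist");M=c["camera_from_world"];o=-M[:3,:3].T@M[:3,3];p,R=pose()
print("cam in tool",R.T@(o-p), R.T@M[:3,:3].T)
px=lambda x,y:(80+(x+.5)/4-.5,180+(y+.5)/4-.5)
print("bottle base",onz("scene",*px(120,535),0),"top if at base x")
b=onz("scene",*px(120,480),0)
for n,(u,v) in {"sprtop":px(72,205),"dish":px(597,150),"drv":px(410,195),"red":px(300,145)}.items(): print(n,u,v,onz("scene",u,v,0.0), onz("scene",u,v,.15))
# bottle head by two views: scene (yellow top) and side
print(tri([ray("scene",100,240),ray("side",316,143)]))
plan(0.495,-0.30,0.30,94)
E
```

```text
cam in tool [ 6.62492420e-02  1.91161838e-05 -1.63528368e-01] [[-5.22573253e-04 -9.69697110e-01 -2.44309723e-01]
 [ 9.99998815e-01 -8.60586546e-04  1.27680409e-03]
 [-1.44836289e-03 -2.44308767e-01  9.69696411e-01]]
bottle base [ 7.09147653e-01 -4.11009899e-01 -1.11022302e-16] top if at base x
sprtop 97.625 230.875 [ 0.39821135 -0.51491898  0.        ] [ 0.57447554 -0.43722511  0.15      ]
dish 228.875 217.125 [ 0.35363087 -0.1261632   0.        ] [ 0.53774154 -0.11689315  0.15      ]
drv 182.125 228.375 [ 4.00106254e-01 -2.66212446e-01 -1.11022302e-16] [ 0.57603692 -0.23229272  0.15      ]
red 154.625 215.875 [ 0.33542748 -0.35707848  0.        ] [ 0.52274208 -0.30716567  0.15      ]
[ 0.64827682 -0.40534433  0.18390406]
lin [ 401.2 -207.5  -77.7] rot [ -0.1  -0.1 -79.1] rows>= 9.2
```

```bash
python3 - <<'E'
from h import *
plan(0.495,-0.47,0.25,94)
E
```

```text
lin [357.5 -43.1 -28. ] rot [ -0.1  -0.1 -79.1] rows>= 9.2
```

>>> play_rows(
  fingers=[0,0,0,0,0,0,0,0,0,0,0,0,0],
  linear=[
    [357,-43,-28],
    [357,-43,-28],
    [357,-43,-28],
    [357,-43,-28],
    [357,-43,-28],
    [357,-43,-28],
    [357,-43,-28],
    [357,-43,-28],
    [357,-43,-28],
    [357,-43,-28],
    [357,-43,-28],
    [357,-43,-28],
    [357,-43,-28],
  ],
  rot=[
    [0,0,-79],
    [0,0,-79],
    [0,0,-79],
    [0,0,-79],
    [0,0,-79],
    [0,0,-79],
    [0,0,-79],
    [0,0,-79],
    [0,0,-79],
    [0,0,-79],
    [0,0,-79],
    [0,0,-79],
    [0,0,-79],
  ],
)

```text
time_s: 1.45
position: [0.494, -0.4711, 0.2505]
tcp_rot: [[-0.065, 0.998, -0.0], [0.998, 0.065, 0.0], [0.0, -0.0, -1.0]]
force: [0.3, -0.3, 0.7]
opening: 0.997
```

```bash
python3 - <<'E'
from h import *
cv2.imwrite("pics/w1.png",capture("wrist")[:,:,::-1]);print(pose(),proj("wrist",[.495,-.385,.087]))
E
```

```text
(array([ 0.49403072, -0.47109802,  0.25055002]), array([[-6.57820475e-02,  9.97834015e-01, -1.16848650e-05],
       [ 9.97834007e-01,  6.57820484e-02,  1.29505097e-04],
       [ 1.29993245e-04, -3.14044520e-06, -9.99999992e-01]])) [284.5036575  111.00263617]
```

View pics/w1.png

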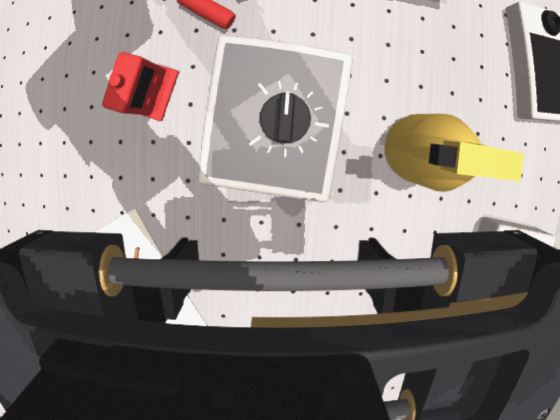

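```bash
python3 - <<'E'
from h import *
crop("pics/w1.png",180,20,190,190,4,"pics/w1c.png")
T=np.array([onz("wrist",*p,.062)[:2] for p in [(200,181),(220,37),(352,58),(328,200)]])
print(np.round(T,4),T.mean(0));
for i in range(4):
    e=T[(i+1)%4]-T[i];print(np.degrees(np.arctan2(e[1],e[0])),np.linalg.norm(e))
E
```

```text
[[ 0.4066 -0.4651]
 [ 0.4201 -0.3032]
 [ 0.5648 -0.3172]
 [ 0.5506 -0.4776]] [ 0.48553425 -0.3907641 ]
85.26522118058953 0.162378162725629
-5.502218276382234 0.14546890662710277
-95.07999990738234 0.16101597389431901
175.0339185119829 0.14448688025397585
```

View pics/w1c.png

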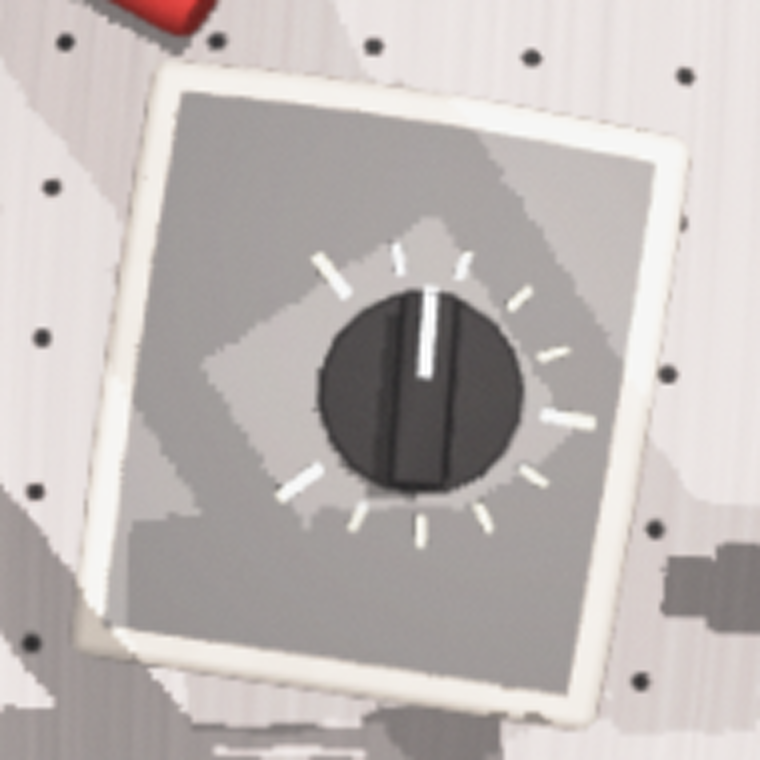

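```bash
python3 - <<'E'
from h import *
q=lambda x,y:(180+(x+.5)/4-.5,20+(y+.5)/4-.5)
a=onz("wrist",*q(418,487),.098);b=onz("wrist",*q(432,290),.098);d=b-a
print((a+b)/2,np.degrees(np.arctan2(d[1],d[0])),np.linalg.norm(d),"skirt",onz("wrist",*q(421,391),.07))
f=np.degrees(np.arctan2(d[1],d[0]));th=-5.1+135-f;print("theta deg",th,"turn",162-th)
m=(a+b)/2
plan(m[0],m[1],.15,f);plan(m[0],m[1],.072,f)
E
```

```text
[ 0.49649738 -0.39108509  0.098     ] 89.81310183580884 0.04818551510432701 skirt [ 0.49612774 -0.39068792  0.07      ]
theta deg 40.08689816419117 turn 121.91310183580883
lin [ 79.7   7.7 100.6] rot [-0. -0.  4.] rows>= 2.6
lin [ 79.7   7.7 178.6] rot [-0. -0.  4.] rows>= 3.9
```

>>> play_rows(
  fingers=[0,0,0,0,0,0,0,0,255,255,255,255,255,255,255],
  linear=[
    [40,4,50],
    [80,8,100],
    [80,8,100],
    [80,8,140],
    [80,8,174],
    [80,8,174],
    [80,8,174],
    [80,8,174],
    [80,8,174],
    [80,8,174],
    [80,8,174],
    [80,8,174],
    [80,8,174],
    [80,8,174],
    [80,8,174],
  ],
  rot=[
    [0,0,4],
    [0,0,4],
    [0,0,4],
    [0,0,4],
    [0,0,4],
    [0,0,4],
    [0,0,4],
    [0,0,4],
    [0,0,4],
    [0,0,4],
    [0,0,4],
    [0,0,4],
    [0,0,4],
    [0,0,4],
    [0,0,4],
  ],
)

```text
time_s: 3.0
position: [0.4971, -0.3903, 0.0764]
tcp_rot: [[0.002, 1.0, -0.0], [1.0, -0.002, 0.0], [0.0, -0.0, -1.0]]
force: [0.4, 0.0, 0.6]
opening: 0.454
```

>>> play_rows(
  fingers=[255,255,255,255,255,255,255,255],
  linear=[
    [0,0,0],
    [0,0,0],
    [0,0,0],
    [0,0,0],
    [0,0,0],
    [0,0,0],
    [0,0,0],
    [0,0,0],
  ],
  rot=[
    [0,0,0],
    [0,0,0],
    [0,0,0],
    [0,0,0],
    [0,0,0],
    [0,0,0],
    [0,0,0],
    [0,0,0],
  ],
)

```text
time_s: 3.8
position: [0.4962, -0.3903, 0.0765]
tcp_rot: [[0.002, 1.0, -0.002], [1.0, -0.002, 0.001], [0.001, -0.002, -1.0]]
force: [-5.9, -0.3, 2.9]
opening: 0.16
```

>>> play_rows(
  fingers=[255,255,255,255,255,255,255,255,255,255,255,255,255,255,255,255,255,255],
  linear=[
    [0,0,0],
    [0,0,0],
    [0,0,0],
    [0,0,0],
    [0,0,0],
    [0,0,0],
    [0,0,0],
    [0,0,0],
    [0,0,0],
    [0,0,0],
    [0,0,0],
    [0,0,0],
    [0,0,0],
    [0,0,0],
    [0,0,0],
    [0,0,0],
    [0,0,0],
    [0,0,0],
  ],
  rot=[
    [0,0,7.5],
    [0,0,15],
    [0,0,22.5],
    [0,0,30],
    [0,0,37.5],
    [0,0,45],
    [0,0,52.5],
    [0,0,60],
    [0,0,67.5],
    [0,0,75],
    [0,0,82.5],
    [0,0,90],
    [0,0,97.5],
    [0,0,105],
    [0,0,112.5],
    [0,0,119],
    [0,0,122],
    [0,0,122],
  ],
)

```text
time_s: 5.6
position: [0.4965, -0.3909, 0.0765]
tcp_rot: [[0.847, -0.532, -0.001], [-0.532, -0.847, -0.001], [-0.001, 0.001, -1.0]]
force: [-4.8, -1.5, 1.1]
opening: 0.158
```

>>> play_rows(
  fingers=[255,120,120,120,120,120,120,120,120,120,120,120],
  linear=[
    [0,0,0],
    [0,0,0],
    [0,0,0],
    [0,0,0],
    [0,0,0],
    [0,0,0],
    [0,0,0],
    [0,0,0],
    [0,0,-40],
    [0,0,-80],
    [0,0,-120],
    [0,0,-160],
  ],
  rot=[
    [0,0,0],
    [0,0,0],
    [0,0,0],
    [0,0,0],
    [0,0,0],
    [0,0,0],
    [0,0,0],
    [0,0,0],
    [0,0,0],
    [0,0,0],
    [0,0,0],
    [0,0,0],
  ],
)

```text
time_s: 6.8
position: [0.4969, -0.3902, 0.238]
tcp_rot: [[0.847, -0.532, -0.0], [-0.532, -0.847, 0.0], [-0.0, -0.0, -1.0]]
force: [-0.2, -0.9, -0.8]
opening: 0.531
```

```bash
python3 - <<'E'
from h import *
cv2.imwrite("pics/scene1.png",capture("scene")[:,:,::-1])
crop("pics/scene1.png",80,180,200,150,4,"pics/s1_a.png")
plan(.50,-.22,.26,15)
E
```

```text
lin [ -91.9 -146.7  -15.8] rot [  0.5  -0.6 -47.1] rows>= 5.5
```

View pics/s1_a.png

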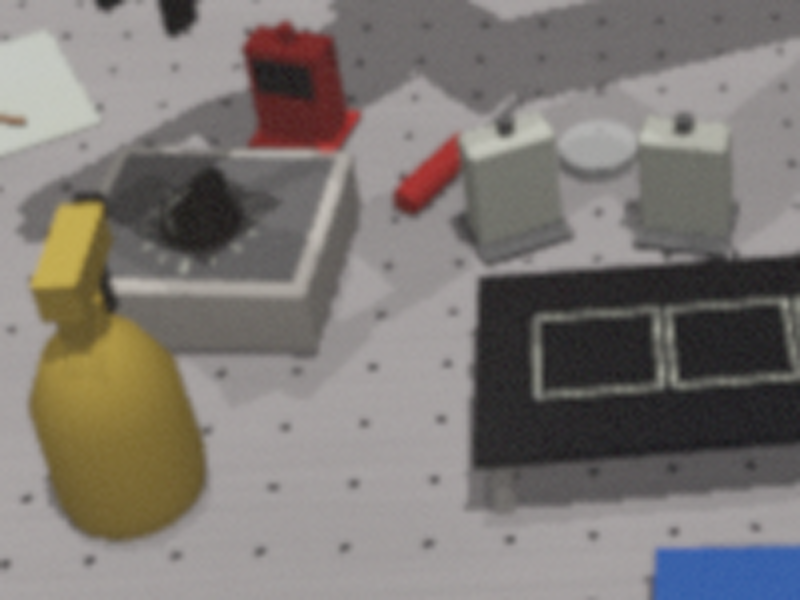

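>>> play_rows(
  fingers=[60,60,60,60],
  linear=[
    [-45,0,-15],
    [-85,0,-15],
    [-85,0,-15],
    [-85,0,-15],
  ],
  rot=[
    [0,0,0],
    [0,0,0],
    [0,0,0],
    [0,0,0],
  ],
)

```text
time_s: 7.25
position: [0.4247, -0.3448, 0.2518]
tcp_rot: [[0.847, -0.532, 0.001], [-0.532, -0.847, -0.0], [0.001, 0.0, -1.0]]
force: [0.1, -1.2, -0.1]
opening: 0.744
```

```bash
python3 - <<'E'
from h import *
cv2.imwrite("pics/w2.png",capture("wrist")[:,:,::-1]);u,v=proj("wrist",[.4965,-.391,.087]);print(pose()[0],u,v)
crop("pics/w2.png",int(u)-70,int(v)-70,140,140,4,"pics/w2c.png");print(int(u)-70,int(v)-70)
E
```

```text
[ 0.42559872 -0.3457963   0.25193725] 277.90159685635945 113.95968429013979
207 43
```

View pics/w2c.png

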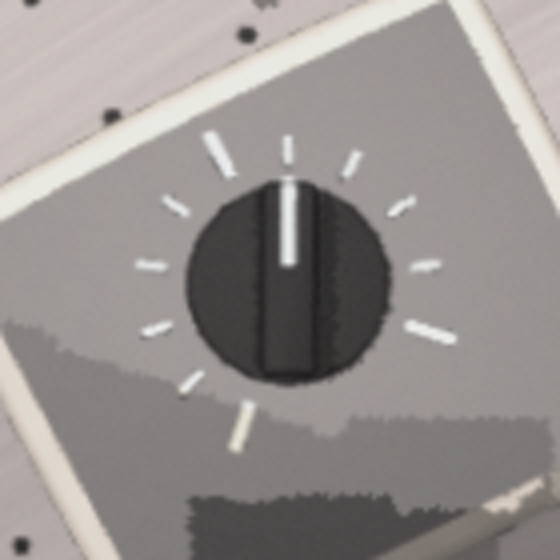

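View pics/w2.png

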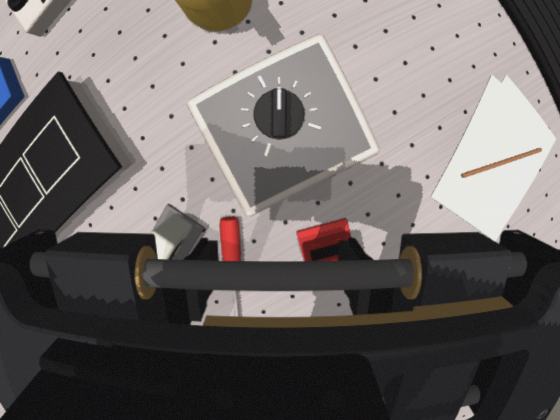

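```bash
python3 - <<'E'
from h import *
plan(.42,-.06,.34,0)
E
```

```text
lin [-156.6 -239.   -88.5] rot [  0.1  -0.1 -32.1] rows>= 6.0
```

>>> play_rows(
  fingers=[60,60,60,60,60,60,60,60,60],
  linear=[
    [0,-20,-45],
    [-40,-70,-88],
    [-156,-239,-88],
    [-156,-239,-88],
    [-156,-239,-88],
    [-156,-239,-88],
    [-156,-239,-88],
    [-156,-239,-88],
    [-156,-239,-88],
  ],
  rot=[
    [0,0,-6],
    [0,0,-14],
    [0,0,-32],
    [0,0,-32],
    [0,0,-32],
    [0,0,-32],
    [0,0,-32],
    [0,0,-32],
    [0,0,-32],
  ],
)

```text
time_s: 8.2
position: [0.4215, -0.0601, 0.3399]
tcp_rot: [[1.0, -0.0, 0.002], [-0.0, -1.0, -0.001], [0.002, 0.001, -1.0]]
force: [-0.3, -1.0, 0.7]
opening: 0.766
```

```bash
python3 - <<'E'
from h import *
print(pose());import pickle;pickle.dump(get_calibration("wrist"),open("c3.pkl","wb"))
cv2.imwrite("pics/w3.png",capture("wrist")[:,:,::-1])
E
```

```text
(array([ 0.42150187, -0.06009263,  0.33994341]), array([[ 9.99998508e-01, -1.42769047e-05,  1.72748067e-03],
       [-1.19412200e-05, -9.99999086e-01, -1.35207852e-03],
       [ 1.72749840e-03,  1.35205587e-03, -9.99997594e-01]]))
```

View pics/w3.png

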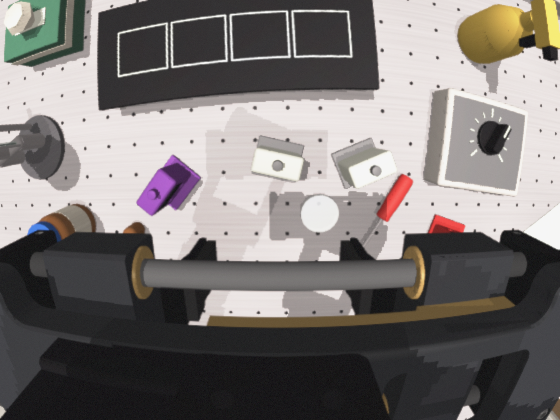

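```bash
python3 - <<'E'
from h import *
import pickle;c=pickle.load(open("c3.pkl","rb"))
im=cv2.imread("pics/w3.png");g=cv2.cvtColor(im,cv2.COLOR_BGR2GRAY)
m=np.zeros_like(g);m[4:82,112:358]=(g[4:82,112:358]<100)*255
cs,_=cv2.findContours(m,cv2.RETR_LIST,cv2.CHAIN_APPROX_NONE)
for k in cs:
    if 1200<cv2.contourArea(k)<3500:
        w=np.array([onz("wrist",*p[0],.06,c)[:2] for p in k],np.float32);print("in",cv2.boundingRect(k),cv2.minAreaRect(w))
crop("pics/w3.png",235,120,175,80,4.5,"pics/w3c.png")
hs=cv2.cvtColor(im,cv2.COLOR_BGR2HSV)
E
```

```text
in (120, 25, 46, 49) ((0.6164503693580627, 0.1340273767709732), (0.06365430355072021, 0.07235069572925568), 2.5269415378570557)
in (116, 21, 54, 58) ((0.6164766550064087, 0.13442809879779816), (0.0761573389172554, 0.08549918234348297), 2.6151957511901855)
in (173, 17, 52, 48) ((0.6202747821807861, 0.04947469010949135), (0.0636902004480362, 0.07351579517126083), 2.6467771530151367)
in (169, 13, 60, 56) ((0.620511531829834, 0.04947894066572189), (0.07612260431051254, 0.08537200093269348), 2.4789328575134277)
in (232, 13, 56, 46) ((0.6242417097091675, -0.03585292026400566), (0.06391234695911407, 0.07333265244960785), 2.624098300933838)
in (294, 12, 56, 43) ((0.6284040808677673, -0.12110572308301926), (0.063479483127594, 0.07346487790346146), 2.461967945098877)
in (228, 9, 64, 54) ((0.6244832873344421, -0.035818640142679214), (0.07599577307701111, 0.08510930836200714), 2.7592601776123047)
in (290, 8, 64, 51) ((0.6287315487861633, -0.12120571732521057), (0.07572588324546814, 0.08541028201580048), 2.7608087062835693)
```

View pics/w3c.png

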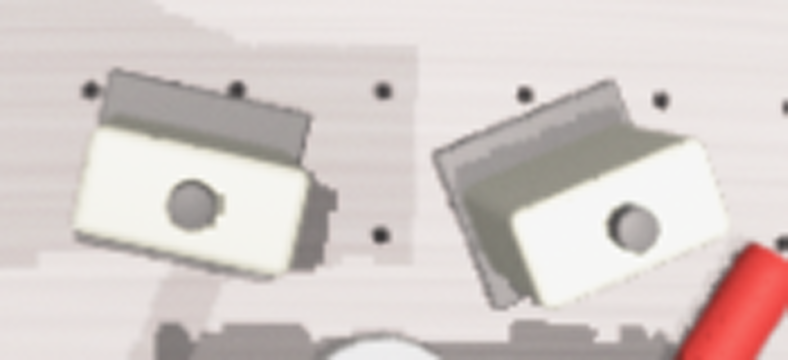

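```bash
python3 - <<'E'
from h import *
import pickle;c=pickle.load(open("c3.pkl","rb"))
q=lambda x,y:(235+(x+.5)/4.5-.5,120+(y+.5)/4.5-.5)
for nm,cs,nib in [("B",[(97,127),(308,175),(277,278),(73,235)],(191,203)),("A",[(513,212),(697,138),(728,224),(545,306)],(633,226))]:
    T=np.array([onz("wrist",*q(*p),.092,c)[:2] for p in cs]);e=T[0]-T[1]+T[3]-T[2];f=T[0]-T[3]+T[1]-T[2]
    yaw=np.degrees(np.arctan2(-e[0],e[1]))
    m=T.mean(0);n=onz("wrist",*q(*nib),.106,c)[:2]
    print(nm,m,"nib",n,"yaw",yaw,np.degrees(np.arctan2(f[1],f[0])),np.linalg.norm(e)/2,np.linalg.norm(f)/2)
    p=(m+n)/2
    # jaw along logger x: tool y = logger x => tool x yaw = yaw+90 (or -90)
    for s in (90,-90):
        print("toolyaw",yaw+s,"j6",np.degrees(np.arctan2(p[1],p[0]))+90-yaw-s);plan(p[0],p[1],.14,yaw+s)
E
```

```text
B [ 0.4451537  -0.05946176] nib [ 0.44676462 -0.06004955] yaw -12.532677188881443 -14.57424427327372 0.06001218359500254 0.031045624021098856
toolyaw 77.46732281111855 j6 4.900869794203658
lin [ 24.3  -1.2 199.8] rot [  0.1  -0.  -77.6] rows>= 9.0
toolyaw -102.53267718888145 j6 184.90086979420366
lin [ 24.3  -1.2 199.8] rot [-0.000e+00 -1.000e-01  1.024e+02] rows>= 11.9
A [ 0.442103   -0.18540221] nib [ 0.44191828 -0.18437009] yaw 23.656491422855193 22.624765434422013 0.060573472857408 0.028380517186516695
toolyaw 113.6564914228552 j6 -46.35528844935267
lin [ 20.6 123.9 199.9] rot [ 1.000e-01  0.000e+00 -1.137e+02] rows>= 13.2
toolyaw -66.3435085771448 j6 133.64471155064734
lin [ 20.6 123.9 199.9] rot [ 0.  -0.1 66.3] rows>= 7.7
```

>>> play_rows(
  fingers=[40,40,40,40,40,40,40,40,40,40,40,40,40,40,40,40,40,40],
  linear=[
    [24,-1,40],
    [24,-1,80],
    [24,-1,120],
    [24,-1,170],
    [24,-1,170],
    [24,-1,170],
    [24,-1,170],
    [24,-1,170],
    [24,-1,170],
    [24,-1,170],
    [24,-1,170],
    [24,-1,200],
    [24,-1,230],
    [24,-1,260],
    [24,-1,280],
    [24,-1,288],
    [24,-1,288],
    [24,-1,288],
  ],
  rot=[
    [0,0,-8],
    [0,0,-16],
    [0,0,-24],
    [0,0,-32],
    [0,0,-40],
    [0,0,-48],
    [0,0,-56],
    [0,0,-64],
    [0,0,-72],
    [0,0,-77],
    [0,0,-77],
    [0,0,-77],
    [0,0,-77],
    [0,0,-77],
    [0,0,-77],
    [0,0,-77],
    [0,0,-77],
    [0,0,-77],
  ],
)

```text
time_s: 10.05
position: [0.4447, -0.0595, 0.0519]
tcp_rot: [[0.228, 0.974, 0.001], [0.974, -0.228, -0.0], [-0.0, 0.001, -1.0]]
force: [0.5, -0.2, -0.3]
opening: 0.848
```

>>> play_rows(
  fingers=[255,255,255,255,255,255,255,255,255,255,255],
  linear=[
    [0,0,0],
    [0,0,0],
    [0,0,0],
    [0,0,0],
    [0,0,0],
    [0,0,0],
    [0,0,0],
    [0,0,0],
    [0,0,0],
    [0,0,0],
    [0,0,0],
  ],
  rot=[
    [0,0,0],
    [0,0,0],
    [0,0,0],
    [0,0,0],
    [0,0,0],
    [0,0,0],
    [0,0,0],
    [0,0,0],
    [0,0,0],
    [0,0,0],
    [0,0,0],
  ],
)

```text
time_s: 11.15
position: [0.4447, -0.0591, 0.0517]
tcp_rot: [[0.227, 0.974, 0.001], [0.974, -0.227, -0.001], [-0.0, 0.001, -1.0]]
force: [2.0, 0.3, 0.8]
opening: 0.365
```

```bash
python3 - <<'E'
from h import *
print(pose(),bot.read_state()["force"])
cv2.imwrite("pics/side3.png",capture("side")[:,:,::-1]);cv2.imwrite("pics/w4.png",capture("wrist")[:,:,::-1])
E
```

```text
(array([ 0.44465076, -0.05912416,  0.05165897]), array([[ 2.26899206e-01,  9.73917424e-01,  1.26537091e-03],
       [ 9.73918225e-01, -2.26898738e-01, -5.04193718e-04],
       [-2.03931986e-04,  1.34676894e-03, -9.99999072e-01]])) [1.96644957 0.25391635 0.795824  ]
```

View pics/side3.png

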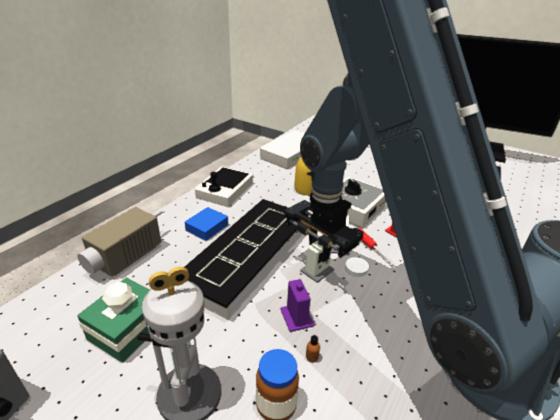

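View pics/w4.png

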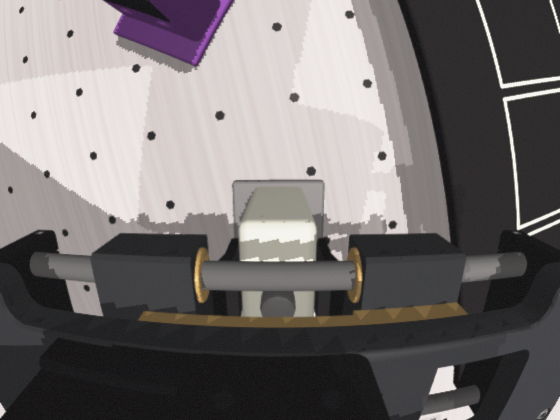

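```bash
python3 - <<'E'
from h import *
p,R=pose()
for u in (240,279,318):
    print("foot edge in tool",R.T@(onz("wrist",u,181.5,.008)-p)*1000)
for u in (250,306): print("top far edge", R.T@(onz("wrist",u,188,.008)-p)*1000,R.T@(onz("wrist",u,222,.092)-p)*1000)
plan(.6165,.1342,.25,92.6)
E
```

```text
foot edge in tool [ 33.64126964 -24.46993949  43.60206452]
foot edge in tool [33.53003583  0.75203316 43.62896556]
foot edge in tool [33.60494799 26.0099156  43.65586652]
top far edge [ 29.32655133 -18.03974725  43.60980574] [ 30.73061097 -11.10516093 -40.38314304]
top far edge [29.29151392 18.26061135 43.64849691] [ 30.70273266  11.0260643  -40.35955286]
lin [ 227.2  123.9 -198.3] rot [  0.1   0.  -15.7] rows>= 6.5
```

```bash
python3 - <<'E'
from h import *
plan(.6165,.1355,.1127,92.6)
E
```

```text
lin [228.5 123.4 -61. ] rot [  0.1   0.  -15.7] rows>= 5.3
```

>>> play_rows(
  fingers=[255,255,255,255,255,255,255,255,255,255,255,255,255,255,255],
  linear=[
    [0,0,-30],
    [0,0,-70],
    [0,0,-110],
    [0,0,-130],
    [40,22,-130],
    [80,44,-130],
    [120,66,-130],
    [160,88,-130],
    [200,108,-130],
    [228.5,123.5,-130],
    [228.5,123.5,-130],
    [228.5,123.5,-110],
    [228.5,123.5,-90],
    [228.5,123.5,-75],
    [228.5,123.5,-75],
  ],
  rot=[
    [0,0,0],
    [0,0,0],
    [0,0,0],
    [0,0,0],
    [0,0,-4],
    [0,0,-8],
    [0,0,-12],
    [0,0,-15.7],
    [0,0,-15.7],
    [0,0,-15.7],
    [0,0,-15.7],
    [0,0,-15.7],
    [0,0,-15.7],
    [0,0,-15.7],
    [0,0,-15.7],
  ],
)

```text
time_s: 12.75
position: [0.6114, 0.1348, 0.1229]
tcp_rot: [[-0.045, 0.999, -0.011], [0.999, 0.045, -0.001], [-0.0, -0.011, -1.0]]
force: [0.2, 0.2, -2.8]
opening: 0.364
```

```bash
python3 - <<'E'
from h import *
cv2.imwrite("pics/w5.png",capture("wrist")[:,:,::-1])
plan(.6165,.1355,.1127,92.6)
E
```

```text
lin [ 0.5  3.6 11.7] rot [-0.4  0.  -0. ] rows>= 0.2
```

View pics/w5.png

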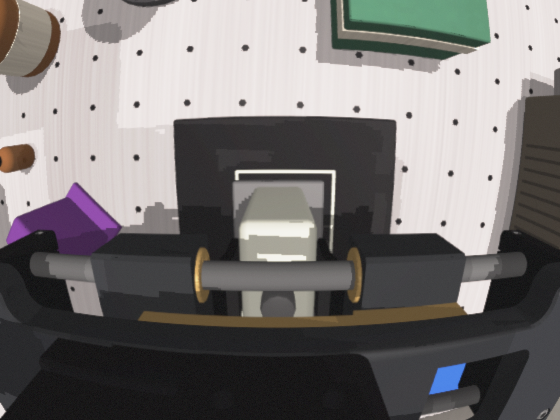

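>>> play_rows(
  fingers=[255,255,255,255,255],
  linear=[
    [0,0,0],
    [0,0,4],
    [0,0,8],
    [0,0,11],
    [0,0,11],
  ],
  rot=[
    [0,0,0],
    [0,0,0],
    [0,0,0],
    [0,0,0],
    [0,0,0],
  ],
)

```text
time_s: 13.3
position: [0.6157, 0.1356, 0.1152]
tcp_rot: [[-0.045, 0.999, -0.001], [0.999, 0.045, -0.0], [-0.0, -0.001, -1.0]]
force: [0.1, 0.1, -2.8]
opening: 0.371
```

```bash
python3 - <<'E'
from h import *
print(pose()[0]);cv2.imwrite("pics/w6.png",capture("wrist")[:,:,::-1])
crop("pics/w6.png",200,140,170,110,4.5,"pics/w6c.png")
plan(.6165,.1355,.1127,92.6)
E
```

```text
[0.61573731 0.13562298 0.11516272]
lin [-0.2  0.6  2.6] rot [-0. -0. -0.] rows>= 0.1
```

View pics/w6c.png

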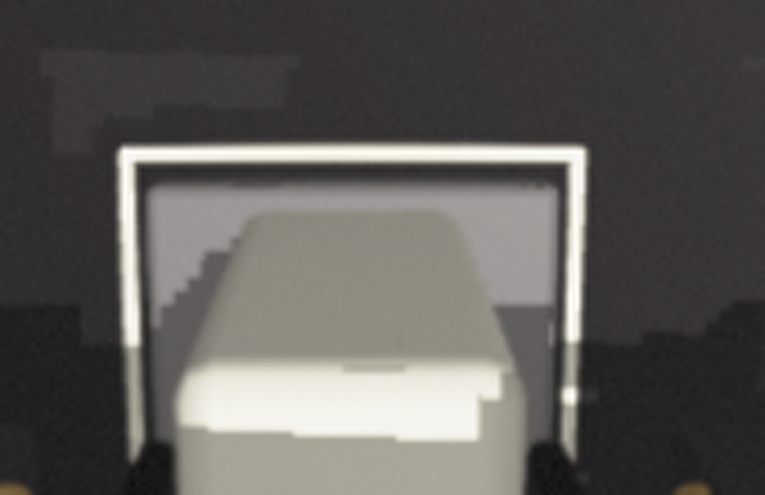

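>>> play_rows(
  fingers=[255,255,255],
  linear=[
    [0,0.5,1.5],
    [0,0.5,2.6],
    [0,0.5,2.6],
  ],
  rot=[
    [0,0,0],
    [0,0,0],
    [0,0,0],
  ],
)

```text
time_s: 13.65
position: [0.6166, 0.1357, 0.1128]
tcp_rot: [[-0.045, 0.999, -0.0], [0.999, 0.045, -0.0], [0.0, -0.0, -1.0]]
force: [0.2, 0.9, -2.4]
opening: 0.368
```

>>> play_rows(
  fingers=[255,255,255,40,40,40,40,40,40,40,40,40,40,40,40],
  linear=[
    [0,0,0.8],
    [0,0,1.1],
    [0,0,1.1],
    [0,0,1.1],
    [0,0,1.1],
    [0,0,1.1],
    [0,0,1.1],
    [0,0,1.1],
    [0,0,1.1],
    [0,0,-10],
    [0,0,-40],
    [0,0,-80],
    [0,0,-120],
    [0,0,-160],
    [0,0,-160],
  ],
  rot=[
    [0,0,0],
    [0,0,0],
    [0,0,0],
    [0,0,0],
    [0,0,0],
    [0,0,0],
    [0,0,0],
    [0,0,0],
    [0,0,0],
    [0,0,0],
    [0,0,0],
    [0,0,0],
    [0,0,0],
    [0,0,0],
    [0,0,0],
  ],
)

```text
time_s: 15.15
position: [0.6207, 0.136, 0.2811]
tcp_rot: [[-0.045, 0.999, 0.015], [0.999, 0.045, 0.001], [0.0, 0.015, -1.0]]
force: [0.3, 0.6, -0.2]
opening: 0.844
```

```bash
python3 - <<'E'
from h import *
cv2.imwrite("pics/scene4.png",capture("scene")[:,:,::-1])
plan(.46,-.28,.27,90)
E
```

```text
lin [-408.2 -177.5    6.1] rot [ 0.5 -0.   2.6] rows>= 8.9
```

View pics/scene4.png

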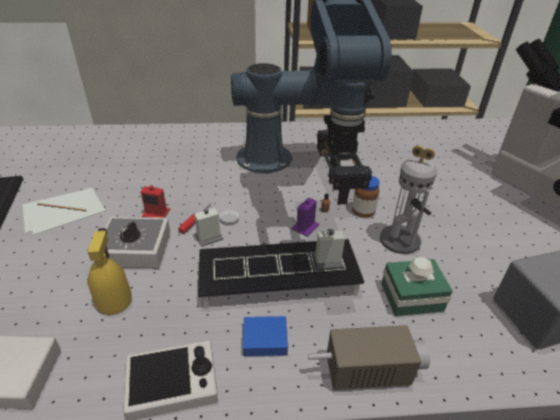

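```bash
python3 - <<'E'
from h import *
plan(.475,-.265,.27,113)
E
```

```text
lin [-393.9 -161.8    6.2] rot [  0.5   0.1 -20.4] rows>= 8.5
```

>>> play_rows(
  fingers=[40,40,40,40,40,40,40,40,40,40,40,40],
  linear=[
    [-44,-18,6],
    [-88,-36,6],
    [-132,-54,6],
    [-176,-72,6],
    [-220,-90,6],
    [-264,-108,6],
    [-308,-126,6],
    [-350,-144,6],
    [-394,-162,6],
    [-394,-162,6],
    [-394,-162,6],
    [-394,-162,6],
  ],
  rot=[
    [0,0,-3],
    [0,0,-6],
    [0,0,-9],
    [0,0,-12],
    [0,0,-16],
    [0,0,-20.5],
    [0,0,-20.5],
    [0,0,-20.5],
    [0,0,-20.5],
    [0,0,-20.5],
    [0,0,-20.5],
    [0,0,-20.5],
  ],
)

```text
time_s: 16.4
position: [0.4722, -0.2639, 0.2662]
tcp_rot: [[-0.393, 0.92, -0.001], [0.92, 0.393, 0.002], [0.002, -0.001, -1.0]]
force: [0.2, 0.3, 0.5]
opening: 0.844
```

```bash
python3 - <<'E'
from h import *
import pickle
print(pose());pickle.dump(get_calibration("wrist"),open("c7.pkl","wb"));cv2.imwrite("pics/w7.png",capture("wrist")[:,:,::-1])
crop("pics/w7.png",200,50,160,120,5,"pics/w7c.png")
E
```

```text
(array([ 0.47223725, -0.2638535 ,  0.26615464]), array([[-3.92565379e-01,  9.19722897e-01, -1.48858069e-03],
       [ 9.19720784e-01,  3.92567796e-01,  2.05055572e-03],
       [ 2.47031189e-03, -5.64101416e-04, -9.99996790e-01]]))
```

View pics/w7c.png

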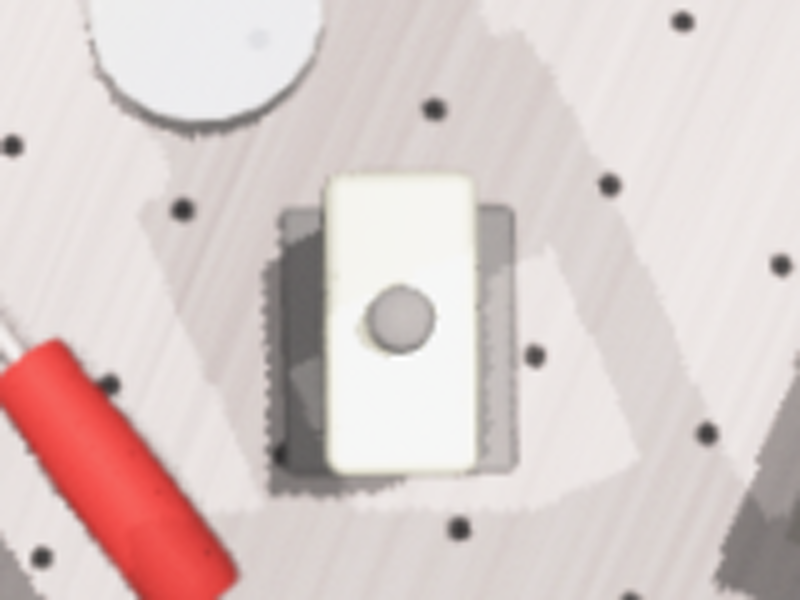

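```bash
python3 - <<'E'
from h import *
import pickle;c=pickle.load(open("c7.pkl","rb"))
q=lambda x,y:(200+(x+.5)/5-.5,50+(y+.5)/5-.5)
m=onz("wrist",*q(400.5,322.5),.092,c);n=onz("wrist",*q(401,319),.106,c);print(m,n)
p=m
plan(p[0],p[1],.052,113.1)
E
```

```text
[ 0.44092352 -0.18619781  0.092     ] [ 0.44095312 -0.18621533  0.106     ]
lin [ 83.2   1.5 214.5] rot [-0.  -0.1  0.1] rows>= 4.6
```

>>> play_rows(
  fingers=[40,40,40,40,40,40,40,40,40,255,255,255,255,255,255,255,255,255,255,255],
  linear=[
    [42,1,30],
    [83,1.5,70],
    [83,1.5,90],
    [83,1.5,120],
    [83,1.5,160],
    [83,1.5,190],
    [83,1.5,210],
    [83,1.5,214.5],
    [83,1.5,214.5],
    [83,1.5,214.5],
    [83,1.5,214.5],
    [83,1.5,214.5],
    [83,1.5,214.5],
    [83,1.5,214.5],
    [83,1.5,214.5],
    [83,1.5,214.5],
    [83,1.5,214.5],
    [83,1.5,214.5],
    [83,1.5,214.5],
    [83,1.5,214.5],
  ],
  rot=[
    [0,0,0],
    [0,0,0],
    [0,0,0],
    [0,0,0],
    [0,0,0],
    [0,0,0],
    [0,0,0],
    [0,0,0],
    [0,0,0],
    [0,0,0],
    [0,0,0],
    [0,0,0],
    [0,0,0],
    [0,0,0],
    [0,0,0],
    [0,0,0],
    [0,0,0],
    [0,0,0],
    [0,0,0],
    [0,0,0],
  ],
)

```text
time_s: 18.45
position: [0.4416, -0.1884, 0.0525]
tcp_rot: [[-0.392, 0.92, 0.0], [0.92, 0.392, -0.0], [-0.0, 0.0, -1.0]]
force: [1.0, 0.2, 3.3]
opening: 0.368
```

```bash
python3 - <<'E'
from h import *
cv2.imwrite("pics/w8.png",capture("wrist")[:,:,::-1])
print(pose()[0],bot.read_state()["opening"])
plan(.6204,.0508,.1127,92.6)
E
```

```text
[ 0.44161277 -0.18843069  0.0525611 ] 0.35997371725723304
lin [150.  258.3 -60.1] rot [ 0.   0.  20.5] rows>= 6.1
```

View pics/w8.png

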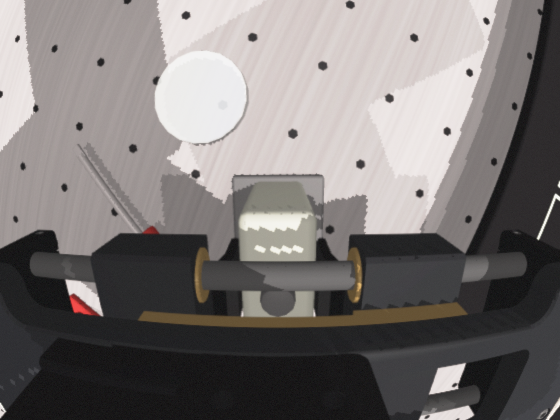

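```bash
python3 - <<'E'
from h import *
p,R=pose()
print(R.T@(onz("wrist",279,176.5,.008)-p)*1000)
plan(.6205,.0477,.1155,92.6)
E
```

```text
[36.72121343  0.54656907 44.54705587]
lin [147.1 257.2 -62.9] rot [ 0.   0.  20.5] rows>= 6.1
```

>>> play_rows(
  fingers=[255,255,255,255,255,255,255,255,255,255,255,255,255,255,255,255,255,255,255],
  linear=[
    [0,0,-30],
    [0,0,-70],
    [0,0,-110],
    [0,0,-130],
    [20,35,-130],
    [40,70,-130],
    [60,105,-130],
    [80,140,-130],
    [101,175,-130],
    [121,210,-130],
    [138,240,-130],
    [147,257,-130],
    [147,257,-130],
    [147,257,-115],
    [147,257,-95],
    [147,257,-78],
    [147,257,-66],
    [147,257,-63],
    [147,257,-63],
  ],
  rot=[
    [0,0,0],
    [0,0,0],
    [0,0,0],
    [0,0,0],
    [0,0,4],
    [0,0,8],
    [0,0,12],
    [0,0,16],
    [0,0,20.5],
    [0,0,20.5],
    [0,0,20.5],
    [0,0,20.5],
    [0,0,20.5],
    [0,0,20.5],
    [0,0,20.5],
    [0,0,20.5],
    [0,0,20.5],
    [0,0,20.5],
    [0,0,20.5],
  ],
)

```text
time_s: 20.4
position: [0.6196, 0.0473, 0.1149]
tcp_rot: [[-0.045, 0.999, -0.002], [0.999, 0.045, 0.0], [0.0, -0.002, -1.0]]
force: [-0.9, -0.1, -2.8]
opening: 0.365
```

```bash
python3 - <<'E'
from h import *
print(pose()[0]);cv2.imwrite("pics/w9.png",capture("wrist")[:,:,::-1])
plan(.6205,.0477,.1120,92.6)
E
```

```text
[0.61961592 0.04729005 0.11487494]
lin [0.3 0.2 3.6] rot [ 0.  0. -0.] rows>= 0.1
```

View pics/w9.png

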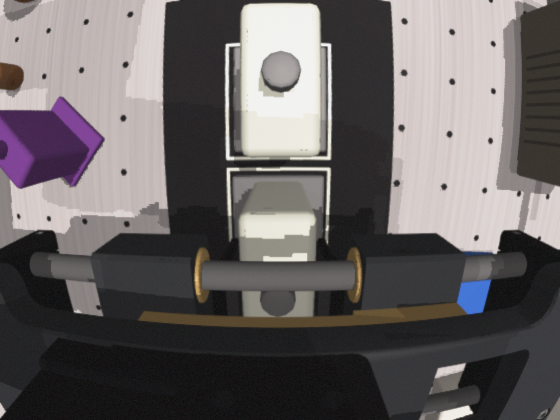

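Logger 1 is centred in its outline at about (278,105). The held logger sits inside outline 2, so I'll lower it and release.

>>> play_rows(
  fingers=[255,255,255,255,40,40,40,40,40,40,40,40,40,40,40,40],
  linear=[
    [0,0.3,1.2],
    [0,0.3,2.4],
    [0,0.3,3],
    [0,0.3,3],
    [0,0.3,3],
    [0,0.3,3],
    [0,0.3,3],
    [0,0.3,3],
    [0,0.3,3],
    [0,0.3,3],
    [0,0,-10],
    [0,0,-40],
    [-30,0,-80],
    [-70,0,-120],
    [-85,0,-140],
    [-85,0,-140],
  ],
  rot=[
    [0,0,0],
    [0,0,0],
    [0,0,0],
    [0,0,0],
    [0,0,0],
    [0,0,0],
    [0,0,0],
    [0,0,0],
    [0,0,0],
    [0,0,0],
    [0,0,0],
    [0,0,0],
    [0,0,0],
    [0,0,0],
    [0,0,0],
    [0,0,0],
  ],
)

```text
time_s: 22.05
position: [0.6272, -0.0406, 0.2612]
tcp_rot: [[-0.042, 0.999, 0.011], [0.999, 0.042, -0.004], [-0.004, 0.011, -1.0]]
force: [0.9, -0.3, 0.3]
opening: 0.844
```

```bash
python3 - <<'E'
from h import *
import pickle
pickle.dump(get_calibration("wrist"),open("c10.pkl","wb"));cv2.imwrite("pics/w10.png",capture("wrist")[:,:,::-1])
cv2.imwrite("pics/scene5.png",capture("scene")[:,:,::-1])
crop("pics/w10.png",190,0,180,180,4,"pics/w10c.png")
for n,p in {"p1":(.6165,.1342),"p2":(.6204,.0495)}.items():
    print(n,proj("wrist",[*p,.06]),proj("wrist",[*p,.152]),proj("wrist",[*p,.166]))
E
```

```text
p1 [277.62793323  37.83717428] [277.80462651   8.62486785] [277.84213044   2.56758748]
p2 [277.82031654 111.90088626] [278.06478708 105.59127152] [278.11756199 104.23247876]
```

View pics/w10c.png

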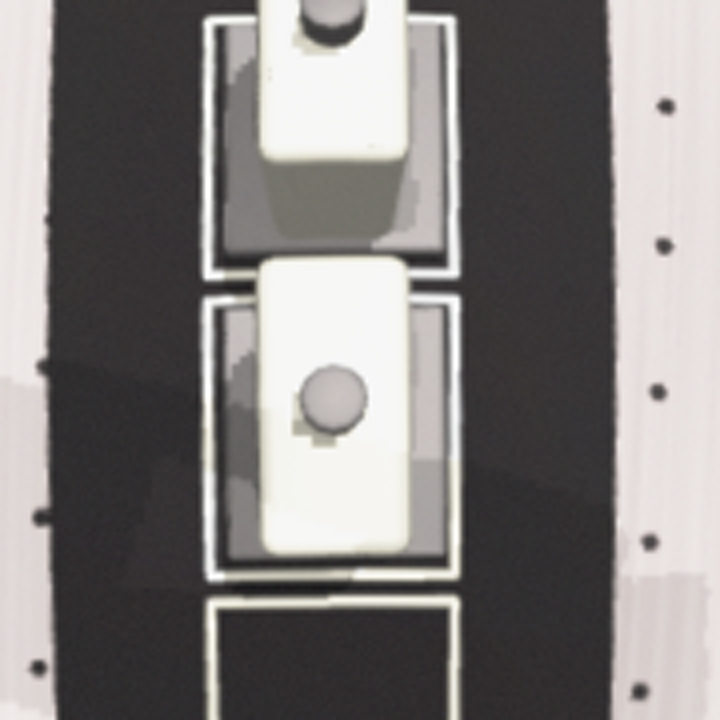

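View pics/scene5.png

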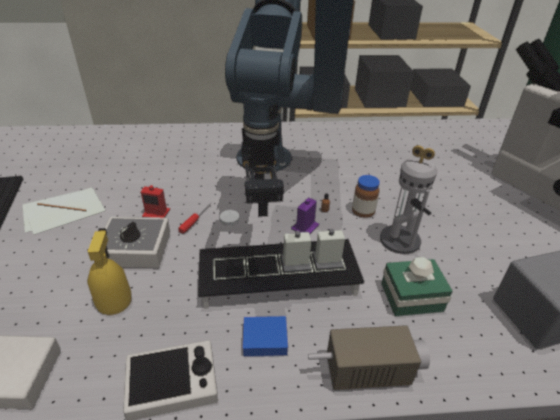

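Both loggers are centred and square: the feet sit evenly inside the outlines at (273,35) and (273,108) in the wrist view. The table in front is clear of other white loggers. Next is the key.

```bash
python3 - <<'E'
from h import *
plan(.528,.455,.42,239)
E
```

```text
lin [ 496.   -74.  -163.6] rot [ 0.000e+00  1.000e-01 -1.465e+02] rows>= 17.1
```

>>> play_rows(
  fingers=[0,0,0,0,0,0,0,0,0,0,0,0,0,0,0,0,0,0,0,0],
  linear=[
    [0,0,-45],
    [0,0,-90],
    [0,0,-135],
    [0,0,-163],
    [40,-6,-163],
    [80,-12,-163],
    [120,-18,-163],
    [160,-24,-163],
    [200,-30,-163],
    [240,-36,-163],
    [280,-42,-163],
    [320,-48,-163],
    [360,-54,-163],
    [400,-60,-163],
    [440,-66,-163],
    [470,-70,-163],
    [496,-74,-163],
    [496,-74,-163],
    [496,-74,-163],
    [496,-74,-163],
  ],
  rot=[
    [0,0,-8],
    [0,0,-16],
    [0,0,-24],
    [0,0,-32],
    [0,0,-40],
    [0,0,-48],
    [0,0,-56],
    [0,0,-64],
    [0,0,-72],
    [0,0,-80],
    [0,0,-88],
    [0,0,-96],
    [0,0,-104],
    [0,0,-112],
    [0,0,-120],
    [0,0,-128],
    [0,0,-136],
    [0,0,-142],
    [0,0,-146.5],
    [0,0,-146.5],
  ],
)

```text
time_s: 24.15
position: [0.5258, 0.4561, 0.4158]
tcp_rot: [[-0.512, -0.859, -0.004], [-0.859, 0.512, -0.002], [0.004, 0.003, -1.0]]
force: [-0.6, -0.5, -0.2]
opening: 0.999
```

```bash
python3 - <<'E'
from h import *
import pickle
print(pose());pickle.dump(get_calibration("wrist"),open("c11.pkl","wb"));cv2.imwrite("pics/w11.png",capture("wrist")[:,:,::-1]);print(proj("wrist",[.485,.381,.318]))
E
```

```text
(array([0.52582169, 0.45612749, 0.41578963]), array([[-0.51171816, -0.85914161, -0.00449598],
       [-0.85914288,  0.51173077, -0.0022653 ],
       [ 0.00424695,  0.0027035 , -0.99998733]]))
[273.9279615 108.3249763]
```

View pics/w11.png

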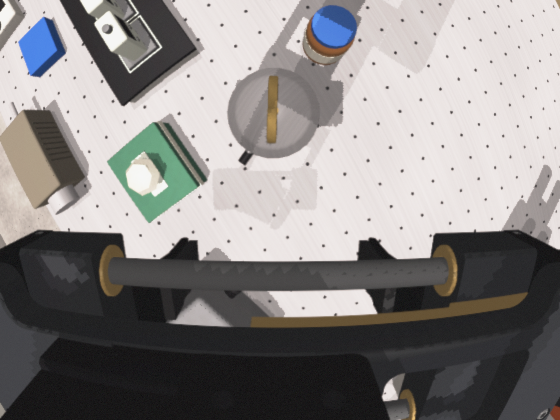

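```bash
python3 - <<'E'
from h import *
import pickle;c=pickle.load(open("c11.pkl","rb"))
crop("pics/w11.png",220,60,110,105,5,"pics/w11c.png")
im=cv2.imread("pics/w11.png");hs=cv2.cvtColor(im,cv2.COLOR_BGR2HSV)
m=np.zeros(im.shape[:2],np.uint8);m[65:155,250:300]=cv2.inRange(hs,(10,90,60),(35,255,255))[65:155,250:300]
cs,_=cv2.findContours(m,cv2.RETR_EXTERNAL,cv2.CHAIN_APPROX_NONE);k=max(cs,key=cv2.contourArea)
for z in (.302,.318):
    w=np.array([onz("wrist",*p[0],z,c)[:2] for p in k],np.float32);print(z,cv2.minAreaRect(w),cv2.boundingRect(k))
print("housing",onz("wrist",275,111.5,.265,c))
E
```

```text
0.302 ((0.48570483922958374, 0.3797288239002228), (0.05697616934776306, 0.008284231647849083), 57.28827667236328) (267, 76, 11, 67)
0.318 ((0.4860793948173523, 0.380852609872818), (0.05369209870696068, 0.007806726265698671), 57.28826904296875) (267, 76, 11, 67)
housing [0.48390638 0.38080562 0.265     ]
```

View pics/w11c.png

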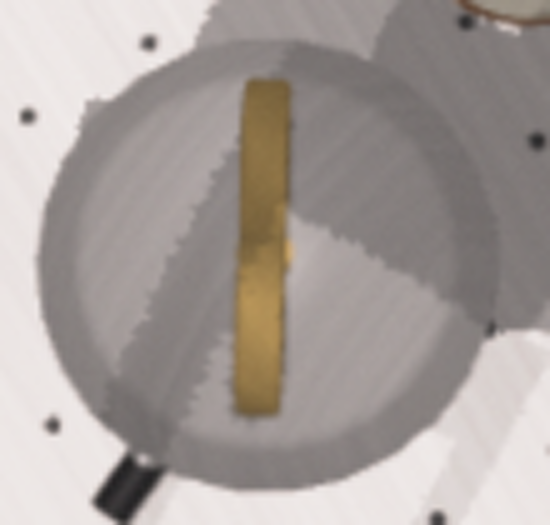

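```bash
python3 - <<'E'
from h import *
plan(.4854,.3803,.288,237.3)
E
```

```text
lin [ 85.2  -4.1 128.5] rot [ 0.1 -0.2  1.8] rows>= 3.1
```

>>> play_rows(
  fingers=[0,0,0,0,0,0,0,0,255,255,255,255,255,255,255,255,255,255,255,255],
  linear=[
    [45,-2,20],
    [85,-4,45],
    [85,-4,60],
    [85,-4,90],
    [85,-4,115],
    [85,-4,128],
    [85,-4,128],
    [85,-4,128],
    [85,-4,128],
    [85,-4,128],
    [85,-4,128],
    [85,-4,128],
    [85,-4,128],
    [85,-4,128],
    [85,-4,128],
    [85,-4,128],
    [85,-4,128],
    [85,-4,128],
    [85,-4,128],
    [85,-4,128],
  ],
  rot=[
    [0,0,1.8],
    [0,0,1.8],
    [0,0,1.8],
    [0,0,1.8],
    [0,0,1.8],
    [0,0,1.8],
    [0,0,1.8],
    [0,0,1.8],
    [0,0,1.8],
    [0,0,1.8],
    [0,0,1.8],
    [0,0,1.8],
    [0,0,1.8],
    [0,0,1.8],
    [0,0,1.8],
    [0,0,1.8],
    [0,0,1.8],
    [0,0,1.8],
    [0,0,1.8],
    [0,0,1.8],
  ],
)

```text
time_s: 26.2
position: [0.4862, 0.3808, 0.2904]
tcp_rot: [[-0.54, -0.842, -0.003], [-0.842, 0.54, 0.002], [0.0, 0.003, -1.0]]
force: [-3.5, 3.4, 1.1]
opening: 0.089
```

>>> play_rows(
  fingers=[255,255,255,255,255],
  linear=[
    [0,0,0],
    [0,0,0],
    [0,0,0],
    [0,0,0],
    [0,0,0],
  ],
  rot=[
    [0,0,0],
    [0,0,0],
    [0,0,0],
    [0,0,0],
    [0,0,0],
  ],
)

```text
time_s: 26.7
position: [0.4862, 0.3808, 0.2904]
tcp_rot: [[-0.54, -0.842, -0.002], [-0.842, 0.54, 0.001], [0.0, 0.003, -1.0]]
force: [-3.9, 2.9, 1.5]
opening: 0.091
```

```bash
python3 - <<'E'
from h import *
s=bot.read_state()
print(s["position"],s["opening"],s["force"],s["moment"],s["joint_positions"].round(1))
cv2.imwrite("pics/side4.png",capture("side")[:,:,::-1]);crop("pics/side4.png",100,180,150,220,3,"pics/side4c.png")
E
```

```text
[0.48623857 0.38077441 0.2904189 ] 0.09109624824000985 [-3.90608886  2.88355688  1.48643439] [0.68300685 0.6769043  0.03152968] [ 2.760e+01  2.590e+01  7.840e+01  1.000e-01  7.580e+01 -1.197e+02]
```

View pics/side4c.png

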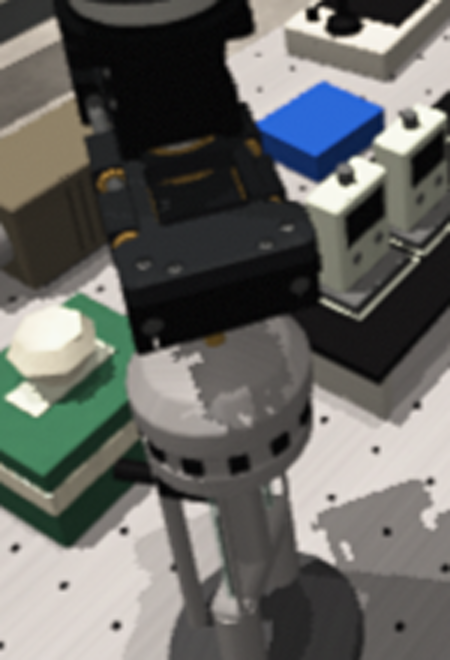

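>>> play_rows(
  fingers=[255,255,255,255,255,255,255,255,255,255,255,255,255,255,255,255,255,255,255,255],
  linear=[
    [0,0,0],
    [0,0,0],
    [0,0,0],
    [0,0,0],
    [0,0,0],
    [0,0,0],
    [0,0,0],
    [0,0,0],
    [0,0,0],
    [0,0,0],
    [0,0,0],
    [0,0,0],
    [0,0,0],
    [0,0,0],
    [0,0,0],
    [0,0,0],
    [0,0,0],
    [0,0,0],
    [0,0,0],
    [0,0,0],
  ],
  rot=[
    [0,0,7],
    [0,0,14],
    [0,0,21],
    [0,0,28],
    [0,0,35],
    [0,0,42],
    [0,0,49],
    [0,0,56],
    [0,0,63],
    [0,0,70],
    [0,0,77],
    [0,0,84],
    [0,0,91],
    [0,0,98],
    [0,0,105],
    [0,0,112],
    [0,0,119],
    [0,0,126],
    [0,0,133],
    [0,0,135],
  ],
)

```text
time_s: 28.75
position: [0.4861, 0.3797, 0.2904]
tcp_rot: [[-0.211, 0.978, -0.003], [0.978, 0.211, -0.001], [-0.0, -0.003, -1.0]]
force: [-5.3, 0.5, 2.1]
opening: 0.089
```

```bash
python3 - <<'E'
from h import *
s=bot.read_state()
print(s["position"],s["opening"],s["force"],s["moment"],s["joint_positions"].round(1))
E
```

```text
[0.48606921 0.37967167 0.2903982 ] 0.08874732657753683 [-5.28621089  0.51719934  2.11627005] [0.04598015 0.68122852 0.1269463 ] [27.6 25.8 78.5  0.  75.8 15.4]
```

>>> play_rows(
  fingers=[255,255,255,255,255,255,255,255,255,255,255,255,255,255,255,255,255,255,255,255],
  linear=[
    [0,0,0],
    [0,0,0],
    [0,0,0],
    [0,0,0],
    [0,0,0],
    [0,0,0],
    [0,0,0],
    [0,0,0],
    [0,0,0],
    [0,0,0],
    [0,0,0],
    [0,0,0],
    [0,0,0],
    [0,0,0],
    [0,0,0],
    [0,0,0],
    [0,0,0],
    [0,0,0],
    [0,0,0],
    [0,0,0],
  ],
  rot=[
    [0,0,7],
    [0,0,14],
    [0,0,21],
    [0,0,28],
    [0,0,35],
    [0,0,42],
    [0,0,49],
    [0,0,56],
    [0,0,63],
    [0,0,70],
    [0,0,77],
    [0,0,84],
    [0,0,91],
    [0,0,98],
    [0,0,105],
    [0,0,112],
    [0,0,119],
    [0,0,126],
    [0,0,133],
    [0,0,137],
  ],
)

```text
time_s: 30.75
position: [0.4854, 0.3806, 0.2904]
tcp_rot: [[0.821, -0.572, -0.004], [-0.572, -0.821, 0.001], [-0.004, 0.002, -1.0]]
force: [-5.2, 2.5, 2.2]
opening: 0.087
```

```bash
python3 - <<'E'
from h import *
s=bot.read_state()
print(s["position"],s["opening"],s["force"],s["moment"],s["joint_positions"].round(1))
E
```

```text
[0.48535499 0.38059534 0.2903803 ] 0.08733108744416869 [-5.23251729  2.53495793  2.15810901] [0.56821534 0.94557562 0.19155107] [2.770e+01 2.580e+01 7.850e+01 1.000e-01 7.590e+01 1.525e+02]
```

>>> play_rows(
  fingers=[140,140,140,140,140,140,140,140,140,140,140,140,140,140,140,140,140,140,140,140],
  linear=[
    [0,0,0],
    [0,0,0],
    [0,0,0],
    [0,0,0],
    [0,0,0],
    [0,0,-25],
    [0,0,-55],
    [0,0,-55],
    [0,0,-55],
    [0,0,-55],
    [0,0,-55],
    [0,0,-55],
    [0,0,-55],
    [0,0,-55],
    [0,0,-55],
    [0,0,-55],
    [0,0,-55],
    [0,0,-55],
    [0,0,-55],
    [0,0,-55],
  ],
  rot=[
    [0,0,0],
    [0,0,0],
    [0,0,0],
    [0,0,0],
    [0,0,0],
    [0,0,0],
    [0,0,0],
    [0,0,0],
    [0,0,-8],
    [0,0,-16],
    [0,0,-24],
    [0,0,-32],
    [0,0,-40],
    [0,0,-48],
    [0,0,-56],
    [0,0,-64],
    [0,0,-72],
    [0,0,-80],
    [0,0,-88],
    [0,0,-96],
  ],
)

```text
time_s: 32.75
position: [0.4874, 0.3797, 0.3445]
tcp_rot: [[0.475, 0.88, -0.001], [0.88, -0.475, -0.001], [-0.001, -0.0, -1.0]]
force: [0.6, 0.2, -0.5]
opening: 0.447
```

>>> play_rows(
  fingers=[140,140,140,140,140,140,140,140,140,140,140,140,140,140],
  linear=[
    [0,0,0],
    [0,0,0],
    [0,0,0],
    [0,0,0],
    [0,0,0],
    [0,0,0],
    [0,0,0],
    [0,0,0],
    [0,0,0],
    [0,0,0],
    [0,0,0],
    [0,0,0],
    [0,0,0],
    [0,0,0],
  ],
  rot=[
    [0,0,-8],
    [0,0,-16],
    [0,0,-24],
    [0,0,-32],
    [0,0,-40],
    [0,0,-48],
    [0,0,-56],
    [0,0,-64],
    [0,0,-72],
    [0,0,-80],
    [0,0,-84],
    [0,0,-84],
    [0,0,-84],
    [0,0,-84],
  ],
)

```text
time_s: 34.15
position: [0.4875, 0.3799, 0.3452]
tcp_rot: [[-0.821, 0.57, -0.0], [0.57, 0.821, -0.0], [0.0, -0.0, -1.0]]
force: [-0.1, 0.7, -0.1]
opening: 0.454
```

```bash
python3 - <<'E'
from h import *
s=bot.read_state()
print(s["position"],s["opening"],s["force"],s["joint_positions"].round(1))
cv2.imwrite("pics/scene6.png",capture("scene")[:,:,::-1]);cv2.imwrite("pics/side6.png",capture("side")[:,:,::-1])
crop("pics/side6.png",100,180,150,150,4,"pics/side6c.png")
plan(.4858,.3802,.2895,145.1)
E
```

```text
[0.48749593 0.3798685  0.34516194] 0.4539705304044086 [-0.11961909  0.69603472 -0.12817937] [ 27.6  23.5  73.8  -0.   82.7 -27.6]
lin [ 1.6 -0.8 55.8] rot [-0.  -0.   0.2] rows>= 1.1
```

View pics/side6c.png

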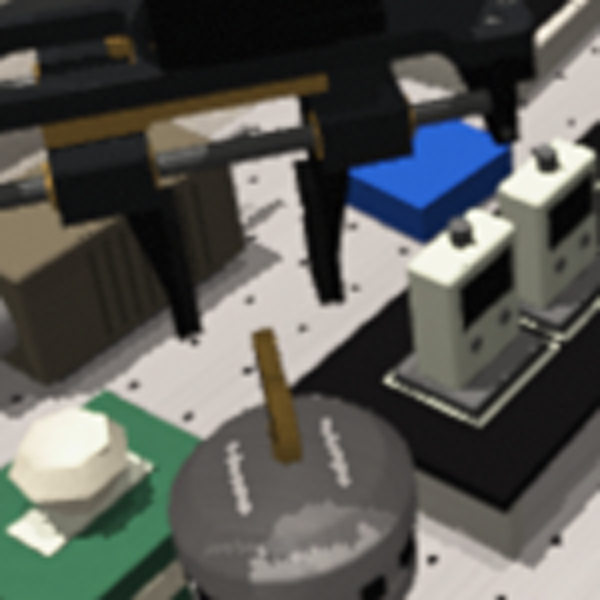

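View pics/scene6.png

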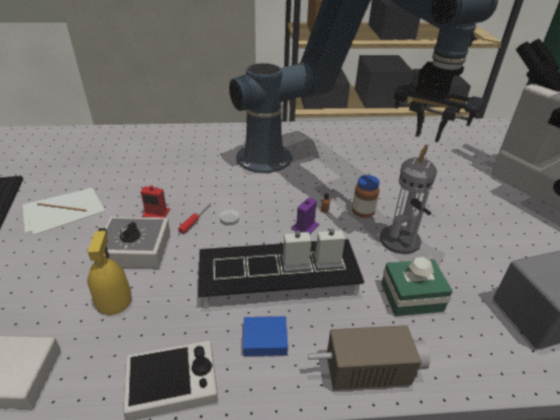

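The jaws straddle the blade, and the loggers stand undisturbed. Down, grip and wind on.

>>> play_rows(
  fingers=[140,140,140,140,255,255,255,255,255,255,255,255,255],
  linear=[
    [1,-0.5,25],
    [1,-0.5,50],
    [1,-0.5,55],
    [1,-0.5,55],
    [1,-0.5,55],
    [1,-0.5,55],
    [1,-0.5,55],
    [1,-0.5,55],
    [1,-0.5,55],
    [1,-0.5,55],
    [1,-0.5,55],
    [1,-0.5,55],
    [1,-0.5,55],
  ],
  rot=[
    [0,0,0],
    [0,0,0],
    [0,0,0],
    [0,0,0],
    [0,0,0],
    [0,0,0],
    [0,0,0],
    [0,0,0],
    [0,0,0],
    [0,0,0],
    [0,0,0],
    [0,0,0],
    [0,0,0],
  ],
)

```text
time_s: 35.55
position: [0.4864, 0.3799, 0.2909]
tcp_rot: [[-0.822, 0.57, 0.0], [0.57, 0.822, -0.0], [-0.0, -0.0, -1.0]]
force: [-1.6, -1.5, 4.9]
opening: 0.092
```

>>> play_rows(
  fingers=[255,255,255,255,255,255,255,255,255,255,255,255],
  linear=[
    [0,0,0],
    [0,0,0],
    [0,0,0],
    [0,0,0],
    [0,0,0],
    [0,0,0],
    [0,0,0],
    [0,0,0],
    [0,0,0],
    [0,0,0],
    [0,0,0],
    [0,0,0],
  ],
  rot=[
    [0,0,0],
    [0,0,6],
    [0,0,12],
    [0,0,18],
    [0,0,24],
    [0,0,30],
    [0,0,36],
    [0,0,42],
    [0,0,48],
    [0,0,54],
    [0,0,60],
    [0,0,60],
  ],
)

```text
time_s: 36.75
position: [0.4858, 0.3797, 0.2909]
tcp_rot: [[0.084, 0.996, -0.001], [0.996, -0.084, -0.001], [-0.001, -0.001, -1.0]]
force: [-2.1, -2.4, 5.7]
opening: 0.088
```

```bash
python3 - <<'E'
from h import *
s=bot.read_state()
print(s["position"],s["opening"],s["force"],s["moment"],s["joint_positions"].round(1))
E
```

```text
[0.48583667 0.37967153 0.29090203] 0.08766685838913124 [-2.10596409 -2.36426407  5.74049375] [-0.49723027  0.39885772 -0.02497586] [27.6 25.8 78.5 -0.  75.8 32.5]
```

>>> play_rows(
  fingers=[255,255,255,255,255,255,255,255],
  linear=[
    [0,0,0],
    [0,0,0],
    [0,0,0],
    [0,0,0],
    [0,0,0],
    [0,0,0],
    [0,0,0],
    [0,0,0],
  ],
  rot=[
    [0,0,5],
    [0,0,10],
    [0,0,15],
    [0,0,20],
    [0,0,25],
    [0,0,30],
    [0,0,35],
    [0,0,40],
  ],
)

```text
time_s: 37.55
position: [0.4854, 0.3798, 0.2909]
tcp_rot: [[0.705, 0.709, -0.002], [0.709, -0.705, -0.001], [-0.002, -0.001, -1.0]]
force: [-2.4, -2.1, 6.5]
opening: 0.09
```

```bash
python3 - <<'E'
from h import *
s=bot.read_state()
print(s["position"],s["opening"],s["force"],s["moment"],s["joint_positions"].round(1),s["tau"])
E
```

```text
[0.48544747 0.37984586 0.29091092] 0.09033972850943929 [-2.36663707 -2.106873    6.49689927] [-0.4265164   0.53517785  0.16658211] [27.7 25.8 78.6  0.  75.8 72.5] [ -0.44560052 -38.35985899 -19.50066626   0.21080562  -1.28845498
  -0.38322855]
```

>>> play_rows(
  fingers=[255,255,255,255,255,255,255,255],
  linear=[
    [0,0,0],
    [0,0,0],
    [0,0,0],
    [0,0,0],
    [0,0,0],
    [0,0,0],
    [0,0,0],
    [0,0,0],
  ],
  rot=[
    [0,0,5],
    [0,0,10],
    [0,0,15],
    [0,0,20],
    [0,0,25],
    [0,0,30],
    [0,0,35],
    [0,0,40],
  ],
)

```text
time_s: 38.35
position: [0.4861, 0.3804, 0.2909]
tcp_rot: [[0.996, 0.093, 0.0], [0.093, -0.996, -0.0], [0.0, 0.0, -1.0]]
force: [-2.4, -1.2, 5.5]
opening: 0.151
```

```bash
python3 - <<'E'
from h import *
s=bot.read_state()
print(s["position"],s["opening"],s["force"],s["moment"],s["joint_positions"].round(1),s["tau"])
E
```

```text
[0.48613483 0.38039363 0.29091541] 0.1513813953407296 [-2.4020706  -1.24935584  5.47199981] [-0.17239599  0.40047497  1.16195629] [ 27.7  25.8  78.5  -0.   75.7 112.4] [ -1.36782434 -39.34669018 -18.99360001   0.28361075  -0.78185566
   0.55785377]
```

>>> play_rows(
  fingers=[255,140,140,140,140,140,140,140,140,140,140,140,140,140],
  linear=[
    [0,0,0],
    [0,0,0],
    [0,0,0],
    [0,0,0],
    [0,0,0],
    [0,0,0],
    [0,0,0],
    [0,0,-25],
    [0,0,-55],
    [0,0,-90],
    [-45,0,-110],
    [-85,0,-125],
    [-85,0,-125],
    [-85,0,-125],
  ],
  rot=[
    [0,0,0],
    [0,0,0],
    [0,0,0],
    [0,0,0],
    [0,0,0],
    [0,0,0],
    [0,0,0],
    [0,0,0],
    [0,0,0],
    [0,0,0],
    [0,0,0],
    [0,0,0],
    [0,0,0],
    [0,0,0],
  ],
)

```text
time_s: 39.75
position: [0.4014, 0.3725, 0.4165]
tcp_rot: [[0.996, 0.093, 0.002], [0.093, -0.996, 0.001], [0.002, -0.001, -1.0]]
force: [0.0, 0.0, -0.3]
opening: 0.452
```

```bash
cat > key.py <<'E'
from h import *
import sys
c=get_calibration("wrist");im=capture("wrist")[:,:,::-1].copy();n=sys.argv[1];cv2.imwrite(f"pics/{n}.png",im)
u,v=proj("wrist",[.4857,.380,.31],c).astype(int);hs=cv2.cvtColor(im,cv2.COLOR_BGR2HSV)
m=np.zeros(im.shape[:2],np.uint8);s=(slice(max(0,v-45),v+45),slice(u-45,u+45));m[s]=cv2.inRange(hs,(10,90,50),(35,255,255))[s]
cs,_=cv2.findContours(m,cv2.RETR_EXTERNAL,cv2.CHAIN_APPROX_NONE);k=max(cs,key=cv2.contourArea)
w=np.array([onz("wrist",*p[0],.318,c)[:2] for p in k],np.float32);r=cv2.minAreaRect(w);b=cv2.boxPoints(r)
e=max([b[1]-b[0],b[2]-b[1]],key=np.linalg.norm);print(pose()[0],u,v,r,"blade yaw",np.degrees(np.arctan2(e[1],e[0]))%180)
crop(f"pics/{n}.png",u-60,max(0,v-60),120,120,4,f"pics/{n}c.png")
E
python3 key.py w12
```

```text
[0.40200435 0.37233765 0.41554244] 277 109 ((0.4848559498786926, 0.37965235114097595), (0.05362845957279205, 0.008093379437923431), 24.570219039916992) blade yaw 24.57026
```

View pics/w12c.png

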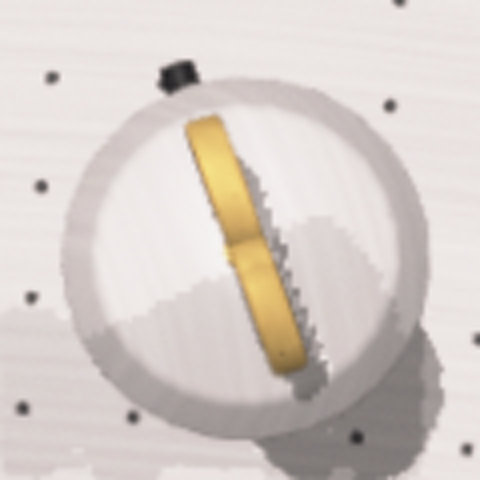

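```bash
python3 - <<'E'
from h import *
plan(.4855,.380,.2905,24.6)
E
```

```text
lin [8.370e+01 1.000e-01 1.251e+02] rot [  0.   -0.1 -19.3] rows>= 3.0
```

>>> play_rows(
  fingers=[140,140,140,140,140,140,140,255,255,255,255,255,255,255,255,255,255],
  linear=[
    [45,0,20],
    [84,0,40],
    [84,0,60],
    [84,0,60],
    [84,0,95],
    [84,0,125],
    [84,0,125],
    [84,0,125],
    [84,0,125],
    [84,0,125],
    [84,0,125],
    [84,0,125],
    [84,0,125],
    [84,0,125],
    [84,0,125],
    [84,0,125],
    [84,0,125],
  ],
  rot=[
    [0,0,-8],
    [0,0,-16],
    [0,0,-19.3],
    [0,0,-19.3],
    [0,0,-19.3],
    [0,0,-19.3],
    [0,0,-19.3],
    [0,0,-19.3],
    [0,0,-19.3],
    [0,0,-19.3],
    [0,0,-19.3],
    [0,0,-19.3],
    [0,0,-19.3],
    [0,0,-19.3],
    [0,0,-19.3],
    [0,0,-19.3],
    [0,0,-19.3],
  ],
)

```text
time_s: 41.5
position: [0.4857, 0.3802, 0.2915]
tcp_rot: [[0.909, 0.416, 0.001], [0.416, -0.909, 0.001], [0.002, -0.0, -1.0]]
force: [-0.7, -0.2, 5.1]
opening: 0.094
```

>>> play_rows(
  fingers=[255,255,255,255,255,255],
  linear=[
    [0,0,0],
    [0,0,0],
    [0,0,0],
    [0,0,0],
    [0,0,0],
    [0,0,0],
  ],
  rot=[
    [0,0,2],
    [0,0,4],
    [0,0,6],
    [0,0,8],
    [0,0,8],
    [0,0,8],
  ],
)

```text
time_s: 42.1
position: [0.4858, 0.3802, 0.2914]
tcp_rot: [[0.958, 0.288, 0.002], [0.288, -0.958, 0.0], [0.002, 0.0, -1.0]]
force: [-0.8, -0.5, 6.1]
opening: 0.111
```

```bash
python3 - <<'E'
from h import *
s=bot.read_state()
print(s["position"],s["opening"],s["force"],s["moment"],s["joint_positions"].round(1))
E
```

```text
[0.48575647 0.38023824 0.29142632] 0.1111151668193162 [-0.78504482 -0.52169872  6.1286415 ] [-0.075744    0.11021367  0.76910265] [ 27.7  25.7  78.6  -0.   75.6 101. ]
```

The 0.77 N m reaction is far above 0.18, so the key is at its stop. Release and retreat.

>>> play_rows(
  fingers=[140,140,140,140,140,140,140,140,140,140,140,140,140,140],
  linear=[
    [0,0,0],
    [0,0,0],
    [0,0,0],
    [0,0,0],
    [0,0,0],
    [0,0,0],
    [0,0,-25],
    [0,0,-55],
    [0,0,-90],
    [-45,0,-110],
    [-85,0,-125],
    [-85,0,-125],
    [-85,0,-125],
    [-85,0,-125],
  ],
  rot=[
    [0,0,0],
    [0,0,0],
    [0,0,0],
    [0,0,0],
    [0,0,0],
    [0,0,0],
    [0,0,0],
    [0,0,0],
    [0,0,0],
    [0,0,0],
    [0,0,0],
    [0,0,0],
    [0,0,0],
    [0,0,0],
  ],
)

```text
time_s: 43.5
position: [0.4045, 0.3559, 0.415]
tcp_rot: [[0.958, 0.285, -0.0], [0.285, -0.958, -0.0], [-0.0, 0.0, -1.0]]
force: [-0.8, 0.5, 0.4]
opening: 0.455
```

```bash
python3 key.py w13; python3 - <<'E'
from h import *
for n in("scene","side"): cv2.imwrite(f"pics/{n}9.png",capture(n)[:,:,::-1])
crop("pics/scene9.png",80,180,320,140,2.5,"pics/s9c.png")
E
```

```text
[0.404668   0.355859   0.41458264] 277 108 ((0.48493561148643494, 0.37959831953048706), (0.05423619598150253, 0.007758940104395151), 25.140649795532227) blade yaw 25.140642
```

View pics/s9c.png

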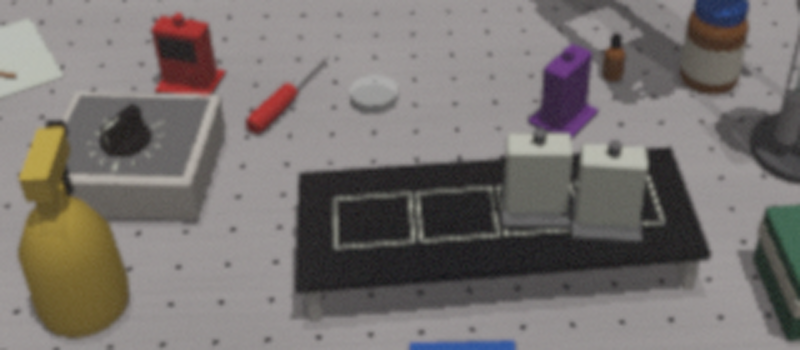

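View pics/side9.png

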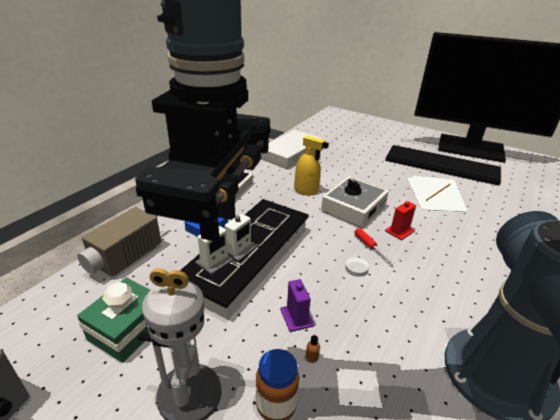

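The final picture shows the place-1 logger knocked aside, at crop (610,190), so it needs putting back. Look at it from above.

```bash
python3 - <<'E'
from h import *
plan(.622,.04,.30,92.6)
E
```

```text
lin [118.5 364.6 114.3] rot [ -0.    0.1 -76. ] rows>= 8.9
```

>>> play_rows(
  fingers=[40,40,40,40,40,40,40,40,40,40,40,40,40,40,40],
  linear=[
    [13,40,0],
    [26,80,0],
    [39,120,0],
    [52,160,0],
    [65,200,0],
    [78,240,20],
    [91,280,50],
    [104,320,80],
    [118,364,114],
    [118,364,114],
    [118,364,114],
    [118,364,114],
    [118,364,114],
    [118,364,114],
    [118,364,114],
  ],
  rot=[
    [0,0,-7],
    [0,0,-14],
    [0,0,-21],
    [0,0,-28],
    [0,0,-35],
    [0,0,-42],
    [0,0,-49],
    [0,0,-56],
    [0,0,-63],
    [0,0,-70],
    [0,0,-76],
    [0,0,-76],
    [0,0,-76],
    [0,0,-76],
    [0,0,-76],
  ],
)

```text
time_s: 45.15
position: [0.621, 0.041, 0.3018]
tcp_rot: [[-0.045, 0.999, 0.001], [0.999, 0.045, -0.0], [-0.0, 0.001, -1.0]]
force: [0.1, -0.1, 0.6]
opening: 0.843
```

```bash
python3 - <<'E'
from h import *
import pickle
print(pose());pickle.dump(get_calibration("wrist"),open("c14.pkl","wb"));cv2.imwrite("pics/w14.png",capture("wrist")[:,:,::-1])
crop("pics/w14.png",190,20,180,180,4,"pics/w14c.png")
E
```

```text
(array([0.62101028, 0.04099406, 0.30183217]), array([[-4.48390071e-02,  9.98993977e-01,  7.05751141e-04],
       [ 9.98994219e-01,  4.48390798e-02, -8.75539426e-05],
       [-1.19111093e-04,  7.01115478e-04, -9.99999747e-01]]))
```

View pics/w14c.png

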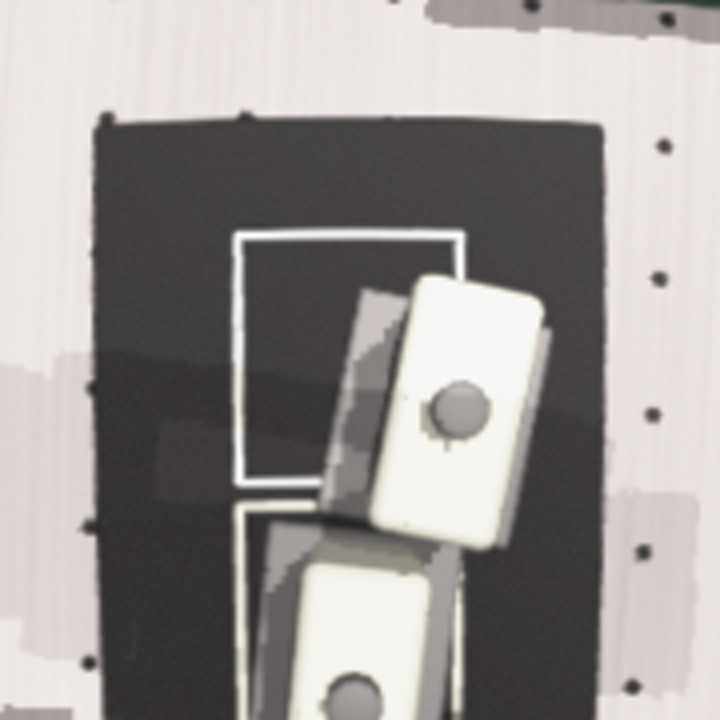

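```bash
python3 - <<'E'
from h import *
import pickle;c=pickle.load(open("c14.pkl","rb"))
q=lambda x,y:(190+(x+.5)/4-.5,20+(y+.5)/4-.5)
T=np.array([onz("wrist",*q(*p),.152,c)[:2] for p in [(414,274),(546,298),(499,551),(368,526)]])
e=T[0]-T[3]+T[1]-T[2];f=T[1]-T[0]+T[2]-T[3];n=onz("wrist",*q(461,409),.166,c)
print(T.mean(0),n,"long yaw",np.degrees(np.arctan2(e[1],e[0])),np.degrees(np.arctan2(f[1],f[0])))
# L2: left/right sides of top
a=onz("wrist",*q(305,570),.152,c);b=onz("wrist",*q(292,700),.152,c);d=a-b;print("L2 long yaw",np.degrees(np.arctan2(d[1],d[0])),"nib",onz("wrist",*q(354,704),.166,c))
a=onz("wrist",*q(270,522),.068,c);b=onz("wrist",*q(462,545),.068,c);d=b-a;print("L2 foot edge yaw",np.degrees(np.arctan2(d[1],d[0])),a,b)
plan(T.mean(0)[0],T.mean(0)[1],.114,np.degrees(np.arctan2(e[1],e[0])))
E
```

```text
[0.64270428 0.11612307] [0.64240671 0.11636884 0.166     ] long yaw 82.51785858696101 -7.280853550040458
L2 long yaw 86.46847396796876 nib [0.62111419 0.04644969 0.166     ]
L2 foot edge yaw -4.276893001714889 [0.59416405 0.08206866 0.068     ] [0.65302255 0.07766694 0.068     ]
lin [ 74.1  24.9 187.9] rot [ 0.   0.  10.1] rows>= 4.1
```

>>> play_rows(
  fingers=[40,40,40,40,40,40,40,40,40,255,255,255,255,255,255,255,255,255,255],
  linear=[
    [36,12,20],
    [74,25,45],
    [74,25,60],
    [74,25,90],
    [74,25,130],
    [74,25,165],
    [74,25,185],
    [74,25,189],
    [74,25,189],
    [74,25,189],
    [74,25,189],
    [74,25,189],
    [74,25,189],
    [74,25,189],
    [74,25,189],
    [74,25,189],
    [74,25,189],
    [74,25,189],
    [74,25,189],
  ],
  rot=[
    [0,0,5],
    [0,0,10],
    [0,0,10],
    [0,0,10],
    [0,0,10],
    [0,0,10],
    [0,0,10],
    [0,0,10],
    [0,0,10],
    [0,0,10],
    [0,0,10],
    [0,0,10],
    [0,0,10],
    [0,0,10],
    [0,0,10],
    [0,0,10],
    [0,0,10],
    [0,0,10],
    [0,0,10],
  ],
)

```text
time_s: 47.1
position: [0.6425, 0.1156, 0.1126]
tcp_rot: [[0.129, 0.992, -0.0], [0.992, -0.129, -0.0], [-0.0, -0.0, -1.0]]
force: [-1.2, -0.5, 2.3]
opening: 0.364
```

```bash
python3 - <<'E'
from h import *
print(pose()[0],bot.read_state()["opening"]);c=get_calibration("wrist");p,R=pose();cv2.imwrite("pics/w15.png",capture("wrist")[:,:,::-1])
for v in (176,179,182,185): print(v,(R.T@(onz("wrist",279,v,.068,c)-p)*1000)[0])
crop("pics/w15.png",200,140,170,110,4.5,"pics/w15c.png")
plan(.6165,.1342,.116,92.6)
E
```

```text
[0.64254961 0.11561276 0.11261328] 0.3638944158281005
176 36.97499874935985
179 35.01400501858569
182 33.04754160037309
185 31.075249406498834
lin [ 15.1 -28.2  -3.4] rot [ -0.   0. -10.] rows>= 1.2
```

View pics/w15c.png

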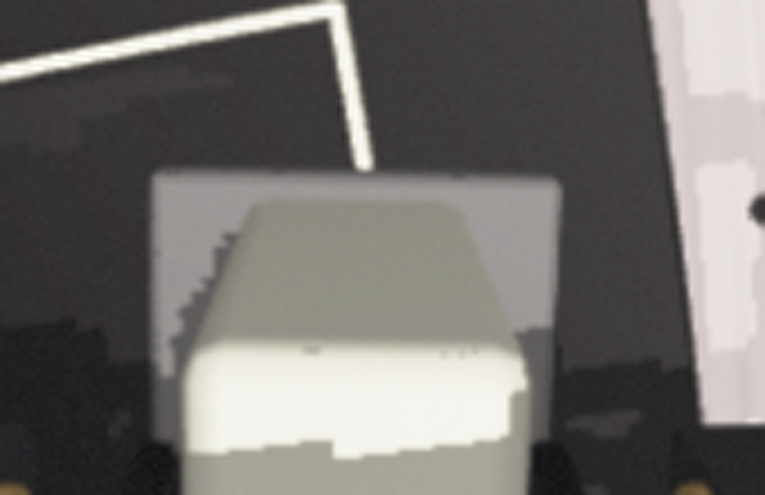

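>>> play_rows(
  fingers=[255,255,255,255,255,255,255,255,255,255,255,255],
  linear=[
    [0,0,-15],
    [0,0,-35],
    [0,0,-40],
    [5,-10,-40],
    [10,-20,-40],
    [15,-28,-40],
    [15,-28,-40],
    [15,-28,-30],
    [15,-28,-18],
    [15,-28,-8],
    [15,-28,-4],
    [15,-28,-4],
  ],
  rot=[
    [0,0,0],
    [0,0,0],
    [0,0,0],
    [0,0,-4],
    [0,0,-7],
    [0,0,-10],
    [0,0,-10],
    [0,0,-10],
    [0,0,-10],
    [0,0,-10],
    [0,0,-10],
    [0,0,-10],
  ],
)

```text
time_s: 48.35
position: [0.616, 0.1339, 0.1148]
tcp_rot: [[-0.045, 0.999, -0.003], [0.999, 0.045, -0.0], [-0.0, -0.003, -1.0]]
force: [-1.0, -0.1, -1.6]
opening: 0.364
```

```bash
python3 - <<'E'
from h import *
print(pose()[0]);cv2.imwrite("pics/w16.png",capture("wrist")[:,:,::-1])
crop("pics/w16.png",200,140,170,110,4.5,"pics/w16c.png")
plan(.6165,.1342,.1123,92.6)
E
```

```text
[0.61603372 0.13385546 0.11484576]
lin [ 0.3 -0.1  3.4] rot [-0.1 -0.  -0. ] rows>= 0.1
```

View pics/w16c.png

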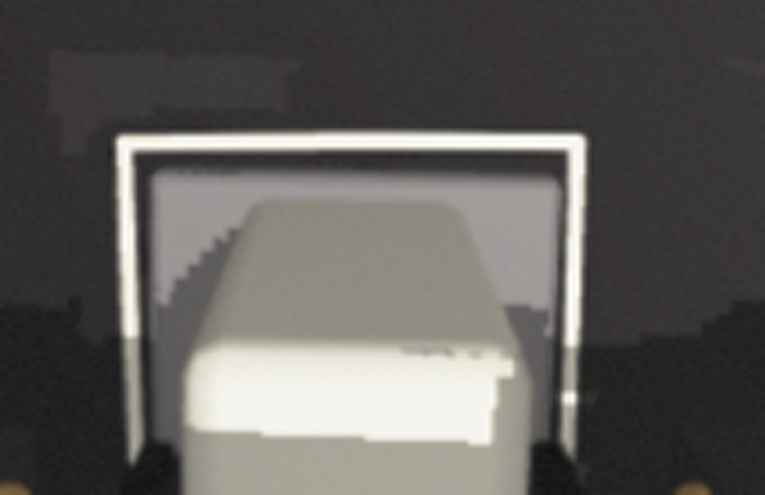

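>>> play_rows(
  fingers=[255,255,255,255,40,40,40,40,40,40,40,40,40,40,40,40,40,40,40],
  linear=[
    [0,0,1],
    [0,0,2],
    [0,0,2.7],
    [0,0,2.7],
    [0,0,2.7],
    [0,0,2.7],
    [0,0,2.7],
    [0,0,2.7],
    [0,0,2.7],
    [0,0,2.7],
    [0,0,-10],
    [0,0,-45],
    [0,0,-90],
    [-40,0,-120],
    [-80,0,-140],
    [-120,0,-140],
    [-160,0,-140],
    [-160,0,-140],
    [-160,0,-140],
  ],
  rot=[
    [0,0,0],
    [0,0,0],
    [0,0,0],
    [0,0,0],
    [0,0,0],
    [0,0,0],
    [0,0,0],
    [0,0,0],
    [0,0,0],
    [0,0,0],
    [0,0,0],
    [0,0,0],
    [0,0,0],
    [0,0,0],
    [0,0,0],
    [0,0,0],
    [0,0,0],
    [0,0,0],
    [0,0,0],
  ],
)

```text
time_s: 50.3
position: [0.624, -0.0266, 0.2572]
tcp_rot: [[-0.043, 0.999, 0.001], [0.999, 0.043, 0.0], [0.0, 0.001, -1.0]]
force: [0.1, -0.5, -0.2]
opening: 0.84
```

```bash
python3 - <<'E'
from h import *
import pickle
print(pose()[0]);pickle.dump(get_calibration("wrist"),open("c17.pkl","wb"));cv2.imwrite("pics/w17.png",capture("wrist")[:,:,::-1])
crop("pics/w17.png",190,0,180,180,4,"pics/w17c.png")
E
```

```text
[ 0.62396455 -0.02659126  0.25722905]
```

View pics/w17c.png

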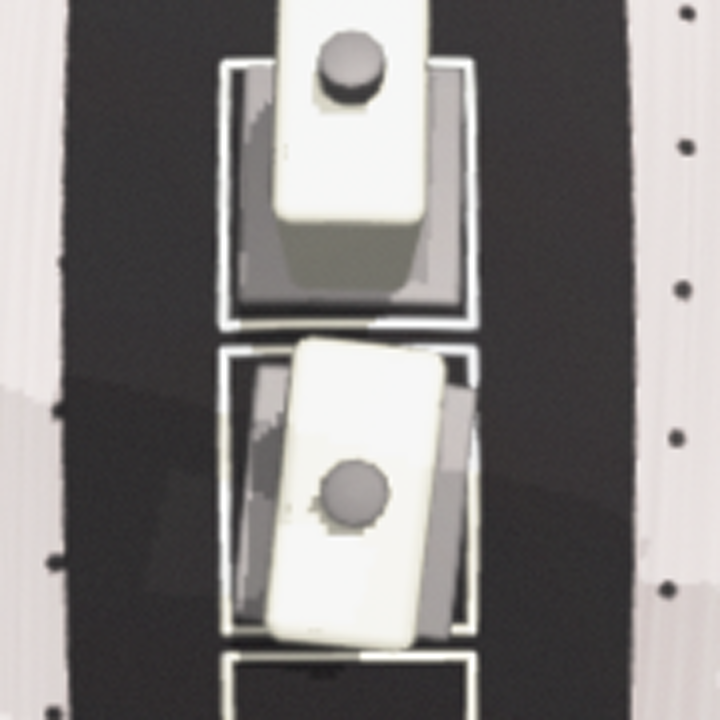

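```bash
python3 - <<'E'
from h import *
import pickle;c=pickle.load(open("c17.pkl","rb"))
q=lambda x,y:(190+(x+.5)/4-.5,(y+.5)/4-.5)
T=np.array([onz("wrist",*q(*p),.152,c)[:2] for p in [(295,336),(447,352),(413,651),(265,637)]])
e=T[0]-T[3]+T[1]-T[2];n=onz("wrist",*q(354,493),.166,c);y=np.degrees(np.arctan2(e[1],e[0]))
print(T.mean(0),n,y)
plan(T.mean(0)[0],T.mean(0)[1],.1127,y)
E
```

```text
[0.62134846 0.04590328] [0.62113527 0.04561143 0.166     ] 86.41309706976539
lin [ 71.4   0.7 144.3] rot [ 0.  -0.   6.1] rows>= 3.2
```

>>> play_rows(
  fingers=[40,40,40,40,40,40,40,40,255,255,255,255,255,255,255,255,255,255],
  linear=[
    [36,0.5,0],
    [71.5,0.5,10],
    [71.5,0.5,20],
    [71.5,0.5,60],
    [71.5,0.5,100],
    [71.5,0.5,130],
    [71.5,0.5,144],
    [71.5,0.5,144],
    [71.5,0.5,144],
    [71.5,0.5,144],
    [71.5,0.5,144],
    [71.5,0.5,144],
    [71.5,0.5,144],
    [71.5,0.5,144],
    [71.5,0.5,144],
    [71.5,0.5,144],
    [71.5,0.5,144],
    [71.5,0.5,144],
  ],
  rot=[
    [0,0,3],
    [0,0,6],
    [0,0,6],
    [0,0,6],
    [0,0,6],
    [0,0,6],
    [0,0,6],
    [0,0,6],
    [0,0,6],
    [0,0,6],
    [0,0,6],
    [0,0,6],
    [0,0,6],
    [0,0,6],
    [0,0,6],
    [0,0,6],
    [0,0,6],
    [0,0,6],
  ],
)

```text
time_s: 52.15
position: [0.6213, 0.0457, 0.1127]
tcp_rot: [[0.06, 0.998, 0.0], [0.998, -0.06, -0.0], [-0.0, 0.0, -1.0]]
force: [-0.5, -0.3, 3.6]
opening: 0.364
```

```bash
python3 - <<'E'
from h import *
s=bot.read_state();print(s["position"],s["opening"]);c=get_calibration("wrist");p,R=pose();cv2.imwrite("pics/w18.png",capture("wrist")[:,:,::-1])
for v in (176,179,182,185): print(v,(R.T@(onz("wrist",279,v,.068,c)-p)*1000)[0])
crop("pics/w18.png",200,140,170,110,4.5,"pics/w18c.png")
plan(.6204,.0495,.116,92.6)
E
```

```text
[0.62129794 0.04569138 0.1127408 ] 0.36371823374288015
176 36.9493095361985
179 34.98672367115435
182 33.01865891016466
185 31.044755831139735
lin [ 3.7 -1.1 -3.3] rot [ 0.  0. -6.] rows>= 0.7
```

View pics/w18c.png

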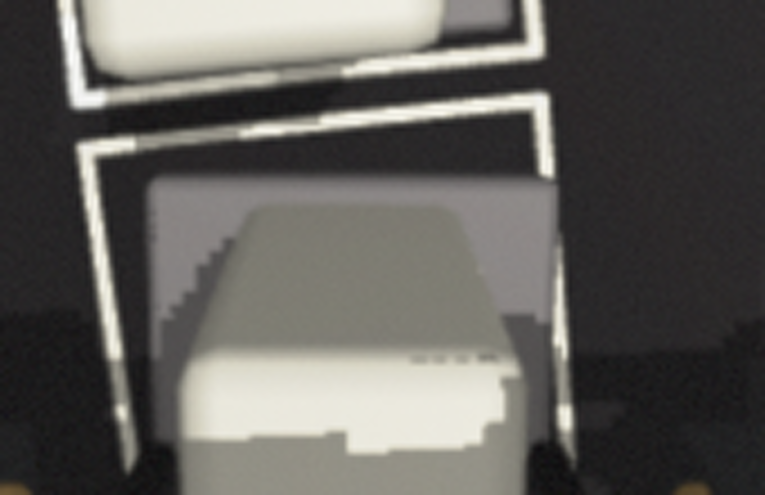

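>>> play_rows(
  fingers=[255,255,255,255,255,255,255,255,255],
  linear=[
    [0,0,-8],
    [0,0,-12],
    [2,-0.5,-12],
    [4,-1,-12],
    [4,-1,-12],
    [4,-1,-12],
    [4,-1,-8],
    [4,-1,-4],
    [4,-1,-3],
  ],
  rot=[
    [0,0,0],
    [0,0,0],
    [0,0,-3],
    [0,0,-6],
    [0,0,-6],
    [0,0,-6],
    [0,0,-6],
    [0,0,-6],
    [0,0,-6],
  ],
)

```text
time_s: 53.1
position: [0.6199, 0.0498, 0.1146]
tcp_rot: [[-0.045, 0.999, -0.002], [0.999, 0.045, 0.0], [0.0, -0.002, -1.0]]
force: [-0.5, 0.2, -1.6]
opening: 0.366
```

>>> play_rows(
  fingers=[255,255,255,255,40,40,40,40,40,40,40,40,40,40,40,40,40],
  linear=[
    [0,0,1],
    [0,0,2],
    [0,0,3],
    [0,0,3],
    [0,0,3],
    [0,0,3],
    [0,0,3],
    [0,0,3],
    [0,0,3],
    [0,0,3],
    [0,0,-10],
    [0,0,-45],
    [0,0,-90],
    [-40,0,-130],
    [-70,0,-160],
    [-70,0,-160],
    [-70,0,-160],
  ],
  rot=[
    [0,0,0],
    [0,0,0],
    [0,0,0],
    [0,0,0],
    [0,0,0],
    [0,0,0],
    [0,0,0],
    [0,0,0],
    [0,0,0],
    [0,0,0],
    [0,0,0],
    [0,0,0],
    [0,0,0],
    [0,0,0],
    [0,0,0],
    [0,0,0],
    [0,0,0],
  ],
)

```text
time_s: 54.8
position: [0.6239, -0.0207, 0.2771]
tcp_rot: [[-0.043, 0.999, 0.003], [0.999, 0.043, 0.0], [-0.0, 0.003, -1.0]]
force: [0.5, 0.5, -0.3]
opening: 0.842
```

```bash
python3 - <<'E'
from h import *
print(pose()[0]);cv2.imwrite("pics/w19.png",capture("wrist")[:,:,::-1])
crop("pics/w19.png",190,0,180,180,4,"pics/w19c.png")
for n in("scene","side"): cv2.imwrite(f"pics/{n}10.png",capture(n)[:,:,::-1])
crop("pics/side10.png",140,190,180,140,4,"pics/side10c.png")
E
```

```text
[ 0.62388543 -0.02071599  0.27709757]
```

View pics/w19c.png

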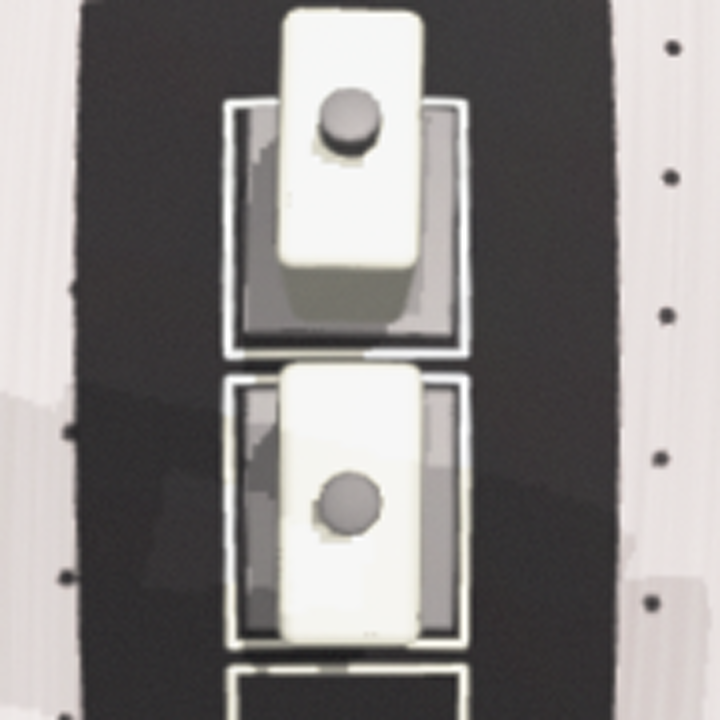

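View pics/scene10.png

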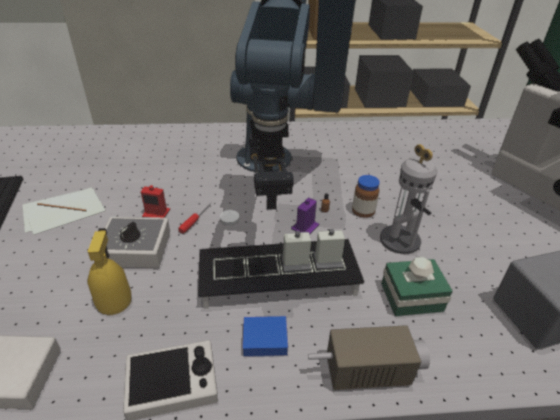

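View pics/side10c.png

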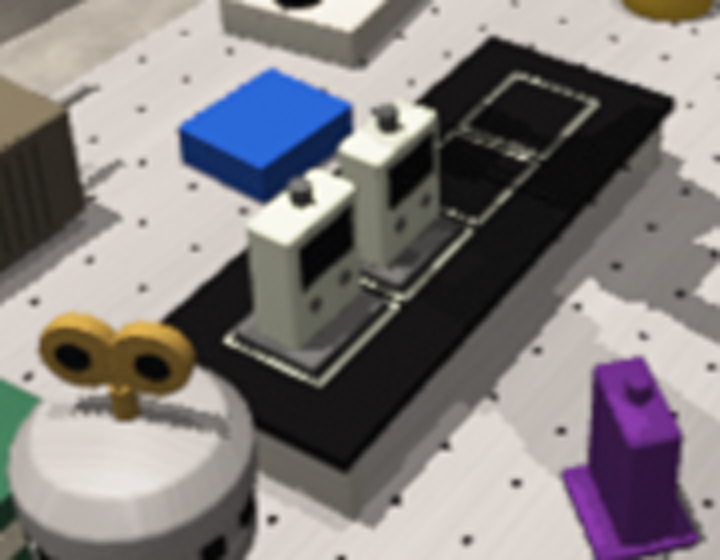

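```bash
python3 -c "
from rig import bot
print(bot.hand_in())"
```

```text
the job is handed in; nothing more can be done
None
```

The humidity check is set up and handed in at about 55 s of the 210 s allowed. The hand-in reports no verdict.

- **Dial:** I turned it to 60. A close wrist picture right afterwards showed the pointer on the first short tick past 50. Later scene pictures show nothing changed.
- **Loggers:** Two white loggers were present, and I stood them in place 1 and place 2. I left the red and purple look-alikes alone.
- **Key:** I wound it clockwise about 393° to its stop. The reaction there was about 1.2 N m. I gripped it again to check, and it gave 0.77 N m with the blade not turning further (24.6° before, 25.1° after), well above the 0.18 N m winding torque.
- **Disturbance:** During the winding both loggers were displaced. The place-1 logger had moved about 3 cm and the place-2 logger had turned about 6°. I had already pictured both standing correctly, including partway through the winding. I re-gripped and re-placed them after the key was wound, so that repair came after the winding step.
- **Last check:** Both loggers stand upright, centred and square in their outlines. The jar, bottles, dish, driver and boxes look unmoved in the scene picture. The gripper was open and clear of everything.

No check failed except that displacement, which I corrected.

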